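# Lock a small air pump just past compression

## Task

Lock this little air pump's crank so its valves can be serviced. Grip the flywheel's upright handle and turn the wheel slowly clockwise (seen from above), keeping hold of it: feel the resistance rise to its peak and give way, stop just past it, let go, then take the steel locking pin from its wooden block and put it into the guide hole on the crankcase until its collar sits fully home. Never turn the wheel with the pin in the hole, do not let the wheel fly round, never force the pin (if it stops high, take it out and correct the wheel), and leave the tin, screwdriver and loupe alone.

Things in the scene. Friction and masses are not known exactly. Their poses are not given: they have to be found in the camera images.
- pump: Fixed air pump, grey and bare metal: base plate 205 x 176 x 8, on it a round crankcase 160 across, lid 66 above the bench; a finned cylinder with a block head points away from the robot (the pump's own +x, out to 149 from the crank axis, hose barbs up to z 94). Origin on the bench top under the vertical crank axis; z up. It never moves.
- bore_mouth (a point): Centre of the mouth of the locking-pin guide hole, in the top of a square steel boss (24 x 24, top 84 above the bench) on the crankcase lid, 62 from the crank axis, 60 degrees clockwise (from above) from the pump's +x. The hole is vertical, 11.6 wide with a 2 wide chamfer, and guides the pin for 23.
- web_top (a point): Point inside the crankcase, 40 below the hole's mouth, level with the top of the crank's hidden steel web. Its slot (26 wide for the 10 pin) lets the pin through only while the crank is about 2 to 16 degrees clockwise past top dead centre (best 9); elsewhere the pin stops on the web, its collar 14 above the boss. Does not turn.
- flywheel: Spoked steel flywheel, 90 across, level on top of the crankcase, rim 76 to 90 above the bench. Origin on the crank axis at the rim's underside; its own +x points to the handle, z up. It is clamped to the crank at an angle that differs every time and cannot be seen: only feel tells where the crank stands. Top dead centre comes 75 to 126 degrees clockwise from the start.
- shaft_end (a point): Top of the crank axis, 105 above the bench. Steady friction takes 6 to 7 N at the handle. Trapped air adds to it only within 46 degrees of top dead centre: going clockwise the extra rises to 7 to 8 N at 26 degrees before it, is zero at top dead centre, then the air pushes on as strongly. Let go less than 16 degrees past it, the wheel stays put; farther, the air may drive it on.
- handle (a point): Point on the middle line of the flywheel's upright black handle, 36 from the crank axis, 112 above the bench. The handle is a round grip, 16 to 18 thick, from 93 to 127 above the bench, and spins freely on its stud, so a gripper can follow the circle without turning.
- lock_pin: Loose steel locking pin, 104 long, 70 g, standing upright in the hole of its wooden block at the start. From its origin at the lower tip, along its own z: shank 10 thick with a tapered tip up to 54, collar 20 wide from 54 to 60, knurled round grip 14 thick from 60 to 104. Fully home in the pump its tip is 30 and the top of its grip 134 above the bench.
- pin_tip (a point): Centre of the locking pin's lower tip.
- pin_block: Fixed wooden block, 60 x 60 x 46 high, origin in the middle of its underside; a vertical hole 12 wide and 38 deep in the middle of its top holds the locking pin, whose tip then stands 8 above the bench.
- tin_wax: Round white tin, 53 across, 18 high; leave alone. Origin at its underside.
- screwdriver: Small screwdriver lying flat, 135 long, 12 thick; leave alone. Origin at its underside.
- loupe: Small white loupe, 22 x 34 x 14; leave alone. Origin at its underside.

How it is judged:
On the way:
1. the wheel has been turned while the pin still stands in its block (distance of handle from where it was at the start of the episode above 0.03 m and horizontal distance between pin_tip and pin_block below 0.01 m), for 0.2 s.
At the end, for the whole second after the job is handed in: The locking pin stands upright (within 6 degrees) in the guide hole (tip within 4 mm of its axis), its collar within 3 mm of the boss, which is possible only with the crank just past top dead centre; pin and wheel at rest (z of pin_tip in the frame of pump below 0.033 m and horizontal distance between pin_tip and bore_mouth below 0.004 m and angle between lock_pin's own z axis and vertical below 0.1 rad and linear speed of lock_pin below 0.02 m/s and angular speed of flywheel below 0.1 rad/s); the robot touches nothing.
It fails at once if the wheel is turned (faster than 0.12 rad/s) while the pin stands in the guide hole without having passed the web (horizontal distance between pin_tip and bore_mouth below 0.006 m and z of pin_tip in the frame of pump between 0.0432 and 0.082 m and angular speed of flywheel above 0.12 rad/s).
It fails at once if the wheel flies or is flung round (faster than 5 rad/s) (angular speed of flywheel above 5 rad/s).
It fails at once if the pin is forced against the pump with more than 25 N (contact force between lock_pin and pump above 25 N).
It fails at once if the tin, screwdriver or loupe is moved by more than 15 mm (distance of any of tin_wax, screwdriver, loupe from where it was at the start of the episode above 0.015 m).
It also fails if it takes over 64 s, if anything falls off the work surface, if the arm or the gripper's body presses on something with over 40 N, if the wrist force passes 120 N, or if a joint passes its speed limit or range.

## Robot

A 7-joint arm with a two-finger parallel gripper is mounted at the origin on a cart in front of the work surface, level with it; the furniture and walls round the work are solid. World frame = base frame: x ahead of the robot, y to its left, z up, the work surface at z = 0. Lengths are in m, angles in rad, forces in N, time in s.
With the tool pointing down it reaches from about 0.4 to 0.875 m from the base axis. Payload 19.3 kg.
Tool frame: the origin (TCP) lies midway between the tips of the shut fingers; the grasp point (between the pads) lies ctrl.grasp_offset behind it (ctrl.grasp_offset is the distance from the TCP to the grasp point, in m); z points along the fingers, y is the direction in which the jaws open and shut (so a half turn about z gives the same grasp; the last joint's range is limited). The gripper opens to 85 mm and grips with 20 to 120 N. Pads are 22 mm wide; open, the fingers measure 114 mm over their backs; the gripper's body (76 mm by 85 mm) begins 54 mm behind the grasp point. The pads swing forward as they close: fully open they stand 13 mm farther back than shut.
Start: joints at [-1.339, 0.521, -0.036, 1.599, 0.021, 1.021, -0.113], TCP at [0.186, 0.597, 0.231] pointing down, gripper open.
Joint ranges: [-2.91, 2.91], [-0.3, 2.13], [-1.5, 1.42], [0.17, 2.43], [-1.26, 4.41], [0.16, 1.93], [-2.52, 2.52]. Speed limits (rad/s): [1.89, 1.89, 2.39, 2.39, 3.01, 3.01, 3.01].

## Interface

Orientations are given as a 3x3 rotation matrix whose columns are the frame's x, y, z axes.
In Python, from station import ctrl, optics, order gives the robot as it stands. The module is installed in compiled form; this text tells all that it offers.
- The arm moves only by the tool step_arm, never from a script. Its argument "motion" is a list that holds one entry, the list of rows, each a list of 7 numbers: the turn, a rotation vector about the tool's x, y, z in degrees, then the shift along the tool's x, y, z in m, then the closure, from 0 (fully open) to 1 (shut). In form: [[[rx, ry, rz, x, y, z, claw], ...]]. A call has exactly 10 rows; each row shifts and turns the commanded pose from where the row before left it, along the tool's axes as they then stand; what a row does not reach is not made up. A row lasts 1/10 s, in which the tool goes at most 50 mm and 8.59 degrees, less where a joint would pass 70% of its speed; a pose out of reach is approached as far as the arm can. A call is refused whole if a number of a shift passes 0.05 or a number of a turn 8.59, either way. A call with a gripper value outside its range is refused whole. The fingers move at their own pace and stop on an object; "force" is the grip in N (left out, the last holds). Time passes only in rows, so rows that do not move let the fingers close, or fill a call up. It gives the time, the measured TCP pose, the force and the opening at its end, in the units of the state.
- ctrl.state(): the state, without advancing time (a new reading comes with each control period).
- optics.camera(name): name is "side" or "top"; returns a dict with "color" (384x512x3 uint8, red, green, blue), "intrinsics" (3x3 intrinsics, pixels), "dist_coeffs" ([k1, k2, p1, p2, k3] as OpenCV has them; the pictures are not rectified), "xyz" and "rotation" of the camera in the world. Camera axes: x right, y down, z forward; pixel columns grow to the right and rows downward; lengths in m; the calibration is good to about 2 mm. A picture is of the moment at which its call begins. There is no depth.
- order.finish_job(): hands the job in, once; it reports no verdict.
The state is a dict: "time_s": time; "qpos": joint angles; "qd": joint speeds; "joint_efforts": joint torques, N m; "tcp_pos": TCP position; "tool_rot": TCP orientation; "ft_force": force on the tool from outside, world axes, zero at the start; "ft_torque": the same for the moment, N m; "opening": opening from 0.0 (shut) to 1.0 (fully open).
Only numpy, scipy, OpenCV 4.12 (cv2) and the standard library are available. Lean on these libraries where they do the work, as an engineer would, in place of code of your own. Each camera call takes 0.05 s, during which the arm holds its last target.

## Working session

There is one attempt and no reset: what is moved stays moved. The work goes in short steps, Python scripts to look and compute and a tool call to move; the robot and the scene stay as the last step left them, time stands still between calls to the robot, and variables do not carry over. Pictures are saved under pics/ and viewed, and the job is handed in when it is done.

Besides the shell and the picture viewer there is one more tool, called after ">>>" as name([rows], argument=value, ...), one row to a line, values as JSON. step_arm: Moves the arm, as the interface text tells. Its arguments: {"type":"object","properties":{"motion":{"type":"array","items":{"type":"array","items":{"type":"array","items":{"type":"number"}}}},"force":{"type":"number"}},"required":["motion"]}

```bash
mkdir -p pics; cat > h.py <<'E'
import numpy as np, cv2
from station import ctrl, optics, order
def snap(n):
    c=optics.camera(n); return c
E
python3 - <<'E'
from h import *
s=ctrl.state()
for k,v in s.items(): print(k,np.round(v,4).tolist())
print(ctrl.grasp_offset)
import pickle
for n in("side","top"):
    c=snap(n); cv2.imwrite(f"pics/{n}0.png",c["color"][:,:,::-1]); pickle.dump(c,open(f"{n}0.pkl","wb"))
    print(n,c["intrinsics"],c["dist_coeffs"],c["xyz"],c["rotation"])
E
```

```text
time_s 0.0
qpos [-1.3392, 0.522, -0.0363, 1.6, 0.0212, 1.0211, -0.1128]
qd [-0.001, -0.0001, 0.0003, -0.0009, -0.0006, -0.0011, -0.0011]
joint_efforts [0.0008, -92.712, 1.9803, -36.9937, 0.0178, 0.0082, -0.0]
tcp_pos [0.1857, 0.5964, 0.2307]
tool_rot [[-0.9548, 0.2973, -0.0003], [0.2973, 0.9548, -0.0011], [-0.0001, -0.0011, -1.0]]
ft_force [0.5384, -0.1537, 0.2354]
ft_torque [-0.0007, 0.0012, -0.0203]
opening 0.9977
0.0187
side [[432.75763143   0.         260.5596415 ]
 [  0.         432.75763143 194.48402204]
 [  0.           0.           1.        ]] [-0.14670024  0.          0.          0.          0.        ] [ 0.07548831 -0.75322309  0.79642222] [[ 0.873744   -0.30184747  0.38139157]
 [-0.48638497 -0.54056012  0.68645788]
 [-0.0010405  -0.78529158 -0.61912523]]
top [[472.80622108   0.         256.36127584]
 [  0.         472.80622108 196.45466356]
 [  0.           0.           1.        ]] [0.03797614 0.         0.         0.         0.        ] [0.32986649 0.04021415 1.4277554 ] [[-0.02253969 -0.99121351  0.13033701]
 [-0.99947866  0.01932691 -0.02586253]
 [ 0.02311628 -0.13085199 -0.99113238]]
```

View pics/side0.png

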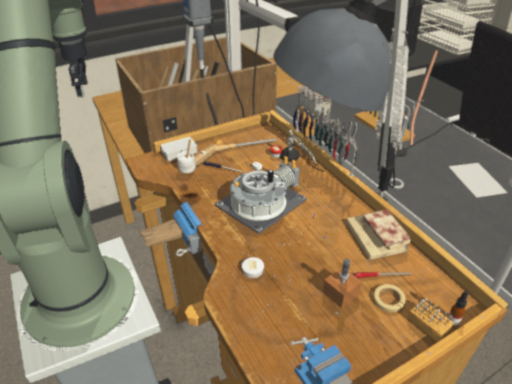

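View pics/top0.png

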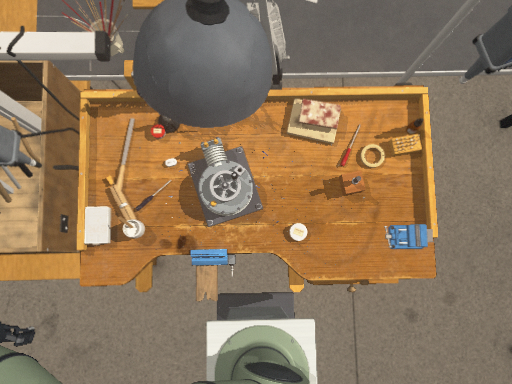

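```bash
python3 - <<'E'
import cv2
s=cv2.imread("pics/side0.png");t=cv2.imread("pics/top0.png")
def cr(im,x0,y0,x1,y1,f,n):
    cv2.imwrite(n,cv2.resize(im[y0:y1,x0:x1],None,fx=f,fy=f,interpolation=cv2.INTER_CUBIC))
cr(t,180,130,270,230,6,"pics/t_pump.png")
cr(s,210,150,310,235,7,"pics/s_pump.png")
cr(t,325,165,375,205,12,"pics/t_pin.png")
cr(s,315,245,375,310,9,"pics/s_pin.png")
E
```

```text
(no output)
```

View pics/t_pump.png

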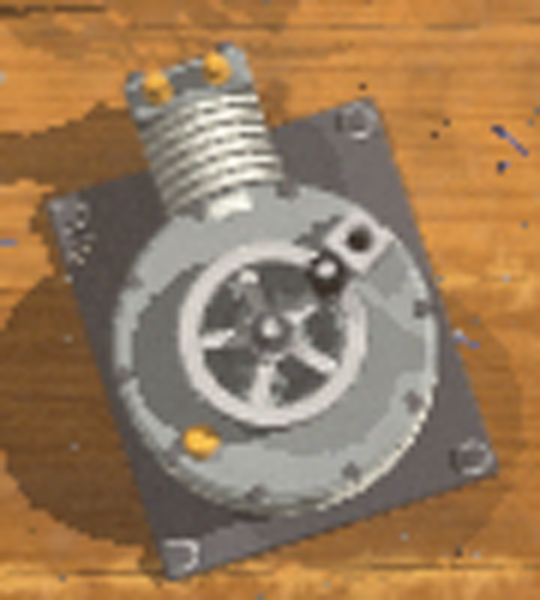

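View pics/s_pump.png

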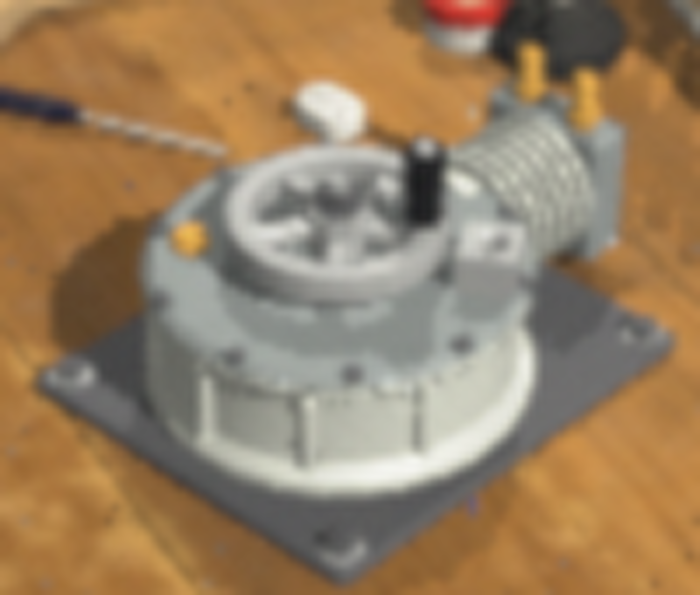

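View pics/t_pin.png

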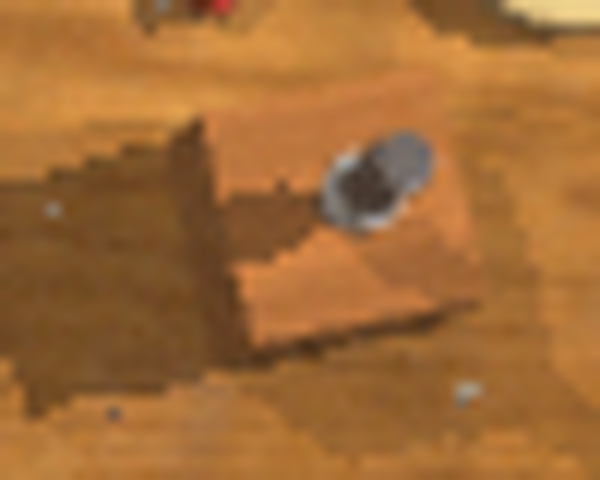

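View pics/s_pin.png

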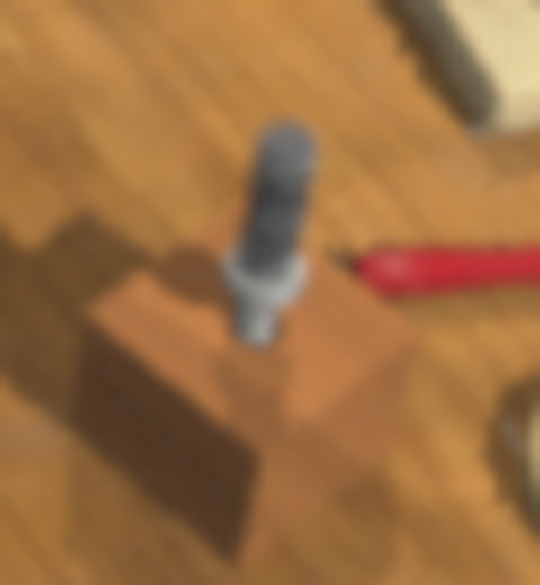

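```bash
cat >> h.py <<'E'
import pickle
def uc(px,f,o): return (np.array(px,float)+.5)/f-.5+np.array(o)
def ray(c,p):
    n=cv2.undistortPoints(np.array(p,float).reshape(1,1,2),c["intrinsics"],c["dist_coeffs"])[0,0]
    d=c["rotation"]@np.array([n[0],n[1],1.]); return np.array(c["xyz"]),d/np.linalg.norm(d)
def atz(c,p,z):
    o,d=ray(c,p); return o+d*(z-o[2])/d[2]
def tri(c1,p1,c2,p2):
    o1,d1=ray(c1,p1);o2,d2=ray(c2,p2)
    A=np.stack([d1,-d2],1);t=np.linalg.lstsq(A,o2-o1,rcond=None)[0]
    a=o1+d1*t[0];b=o2+d2*t[1]; return (a+b)/2,np.linalg.norm(a-b)
def proj(c,X):
    R=c["rotation"].T; X=np.atleast_2d(X)
    r,_=cv2.Rodrigues(R); return cv2.projectPoints(X.astype(float),r,-R@np.array(c["xyz"]),c["intrinsics"],c["dist_coeffs"])[0][:,0]
def crop(im,x0,y0,x1,y1,f,n):
    cv2.imwrite(n,cv2.resize(im[y0:y1,x0:x1],None,fx=f,fy=f,interpolation=cv2.INTER_CUBIC))
E
python3 - <<'E'
from h import *
T=pickle.load(open("top0.pkl","rb"));S=pickle.load(open("side0.pkl","rb"))
t=lambda p:uc(p,6,(180,130)); s=lambda p:uc(p,7,(210,150))
for n,a,b in [("hole",(359,239),(497,244)),("handletop",(326,268),(427,147)),("barb1",(158,82),(532,50)),("barb2",(217,65),(586,78)),("shaft",(271,327),(335,190)),
  ("cornL_t",(50,198),None)]:
    if b: print(n,*tri(T,t(a),S,s(b)))
print("c", [atz(T,t(p),.008).round(4).tolist() for p in [(50,198),(368,98),(497,470),(175,578)]])
print("cs", [atz(S,s(p),.008).round(4).tolist() for p in [(38,380),(345,583),(676,342)]])
print("hole atz",atz(T,t((359,239)),.084),atz(S,s((497,244)),.084))
print("handle",atz(T,t((326,268)),.127),atz(S,s((427,147)),.127))
print("rim",[atz(T,t(p),.09).round(4).tolist() for p in [(178,332),(369,332),(272,238),(272,426)]])
t=lambda p:uc(p,12,(325,165)); s=lambda p:uc(p,9,(315,245))
print("pintop",tri(T,t((405,158)),S,s((289,135))),atz(T,t((405,158)),.112),atz(S,s((289,135)),.112))
print("collar",atz(T,t((362,190)),.068),atz(S,s((266,265)),.068),atz(S,s((266,283)),.062))
print("blk",[atz(T,t(p),.046).round(4).tolist() for p in [(203,122),(438,72),(482,302),(255,348)]])
print("blks",[atz(S,s(p),.046).round(4).tolist() for p in [(86,312),(258,455),(418,335)]])
E
```

```text
hole [0.58655575 0.05245214 0.08071743] 0.0006449350845395554
handletop [0.56385548 0.06793118 0.12572279] 0.0021065238870705237
barb1 [0.66183399 0.14762638 0.09335727] 0.0019188247591023341
barb2 [0.6702179  0.11912673 0.09300628] 0.0010913174637782396
shaft [0.53995344 0.09555398 0.09653974] 0.004774552370352951
c [[0.6246, 0.2093, 0.008], [0.6739, 0.047, 0.008], [0.4813, -0.0143, 0.008], [0.4303, 0.1478, 0.008]]
cs [[0.4259, 0.1467, 0.008], [0.4774, -0.0203, 0.008], [0.6681, 0.04, 0.008]]
hole atz [0.58622772 0.05228832 0.084     ] [0.58388693 0.0488309  0.084     ]
handle [0.56460198 0.06747783 0.127     ] [0.56186205 0.06659857 0.127     ]
rim [[0.5416, 0.1391, 0.09], [0.5399, 0.0483, 0.09], [0.5863, 0.0938, 0.09], [0.4957, 0.0951, 0.09]]
pintop (array([ 0.55014289, -0.28363408,  0.11168407]), np.float64(0.001591789062361513)) [ 0.55079465 -0.28398358  0.112     ] [ 0.54911181 -0.28361504  0.112     ]
collar [ 0.55048472 -0.28393212  0.068     ] [ 0.54751324 -0.2856629   0.068     ] [ 0.547788   -0.28654745  0.062     ]
blk [[0.5719, -0.2505, 0.046], [0.5834, -0.3095, 0.046], [0.5255, -0.3175, 0.046], [0.5151, -0.2608, 0.046]]
blks [[0.5127, -0.2614, 0.046], [0.5227, -0.3196, 0.046], [0.5809, -0.3094, 0.046]]
```

```bash
python3 - <<'E'
from h import *
T=pickle.load(open("top0.pkl","rb"));S=pickle.load(open("side0.pkl","rb"))
print("lamp",tri(T,(207,10),S,(335,15)), tri(T,(205,60),S,(335,60)))
for z in(.3,.45,.6): print(z,atz(T,(205,125),z),atz(S,(278,60),z),atz(S,(340,108),z))
# start TCP projected
s=ctrl.state(); print(proj(S,s["tcp_pos"]),proj(T,s["tcp_pos"]))
for p in [(299,232),(171,161),(155,193),(350,145)]: print(p,atz(T,p,.01))
E
```

```text
lamp (array([0.81099189, 0.12249656, 0.50505475]), np.float64(0.05864094445924293)) (array([0.7905378 , 0.12431723, 0.37547148]), np.float64(0.0016332936997447544))
0.3 [0.65686772 0.13245064 0.3       ] [0.76020934 0.36547317 0.3       ] [0.72703549 0.00699977 0.3       ]
0.45 [0.61337408 0.12018249 0.45      ] [0.55331257 0.02744551 0.45      ] [ 0.5301626 -0.2227108  0.45     ]
0.6 [0.56988045 0.10791434 0.6       ] [ 0.3464158  -0.31058215  0.6       ] [ 0.33328971 -0.45242137  0.6       ]
[[83.36294331 93.56758628]] [[ 15.47020392 325.22597488]]
(299, 232) [ 0.40626323 -0.12229845  0.01      ]
(171, 161) [0.62999266 0.26014521 0.01      ]
(155, 193) [0.53273056 0.30790765 0.01      ]
(350, 145) [ 0.67039264 -0.28861833  0.01      ]
```

>>> step_arm([
  [[0,0,-5.77,0,0,-0.02,0.3],[0,0,-5.77,0,0,-0.02,0.3],[0,0,-5.77,0,0,-0.02,0.3],[0,0,0,-0.026,-0.0365,0,0.3],[0,0,0,-0.026,-0.0365,0,0.3],[0,0,0,-0.026,-0.0365,0,0.3],[0,0,0,-0.026,-0.0365,0,0.3],[0,0,0,-0.026,-0.0365,0,0.3],[0,0,0,-0.026,-0.0365,0,0.3],[0,0,0,-0.026,-0.0365,0,0.3]],
], force=40)

```text
time_s: 1.1
tcp_pos: [0.3685, 0.3396, 0.2912]
tool_rot: [[-1.0, -0.0, -0.0], [-0.0, 1.0, -0.0], [0.0, -0.0, -1.0]]
ft_force: [0.1, 0.8, 0.5]
opening: 0.698
```

```bash
python3 - <<'E'
from h import *
s=ctrl.state()
for k,v in s.items(): print(k,np.round(v,4).tolist())
E
```

```text
time_s 1.1
qpos [-0.8524, 0.258, -0.0127, 1.8444, 0.0037, 1.0394, 0.7045]
qd [0.6789, -0.1245, 0.226, 0.1759, -0.0694, -0.0554, 0.9253]
joint_efforts [-9.7886, -66.3861, -0.9367, -36.9621, 0.1427, 0.3871, -3.1964]
tcp_pos [0.3685, 0.3396, 0.2912]
tool_rot [[-1.0, -0.0004, -0.0001], [-0.0004, 1.0, -0.0001], [0.0001, -0.0001, -1.0]]
ft_force [0.0802, 0.8383, 0.4645]
ft_torque [0.0599, 0.0218, -0.0414]
opening 0.6978
```

>>> step_arm([
  [[0,0,0,-0.0278,-0.0388,0,0.35],[0,0,0,-0.0278,-0.0388,0,0.35],[0,0,0,-0.0278,-0.0388,0,0.35],[0,0,0,-0.0278,-0.0388,0,0.35],[0,0,0,-0.0278,-0.0388,0,0.35],[0,0,0,-0.0278,-0.0388,0,0.35],[0,0,0,-0.0278,-0.0388,0,0.35],[0,0,0,0,0,0.036,0.35],[0,0,0,0,0,0.036,0.35],[0,0,0,0,0,0.036,0.35]],
])

```text
time_s: 2.1
tcp_pos: [0.5624, 0.0694, 0.1819]
tool_rot: [[-1.0, 0.0, 0.0], [0.0, 1.0, 0.0], [-0.0, 0.0, -1.0]]
ft_force: [0.8, -0.4, -0.3]
opening: 0.65
```

```bash
python3 - <<'E'
from h import *
s=ctrl.state()
print(s["tcp_pos"],s["qpos"],s["ft_force"],s["opening"])
for n in("side","top"):
    c=snap(n); cv2.imwrite(f"pics/{n}1.png",c["color"][:,:,::-1]); pickle.dump(c,open(f"{n}1.pkl","wb"))
    print(proj(c,ctrl.state()["tcp_pos"]))
s=ctrl.state();print(s["tcp_pos"],s["ft_force"])
crop(cv2.imread("pics/side1.png"),200,110,320,235,5,"pics/s1c.png")
crop(cv2.imread("pics/top1.png"),160,110,290,230,5,"pics/t1c.png")
E
```

```text
[0.56241107 0.06937277 0.18187291] [-0.32414223  0.49208077  0.13397601  1.81181611 -0.08467453  0.84319916
  1.42090754] [ 0.79773121 -0.37777089 -0.33775013] 0.6495515379804454
[[269.63570622 154.81179175]]
[[232.77759006 172.40748526]]
[0.56020101 0.06934309 0.17943997] [-0.85777244  0.5495675   0.42147147]
```

View pics/s1c.png

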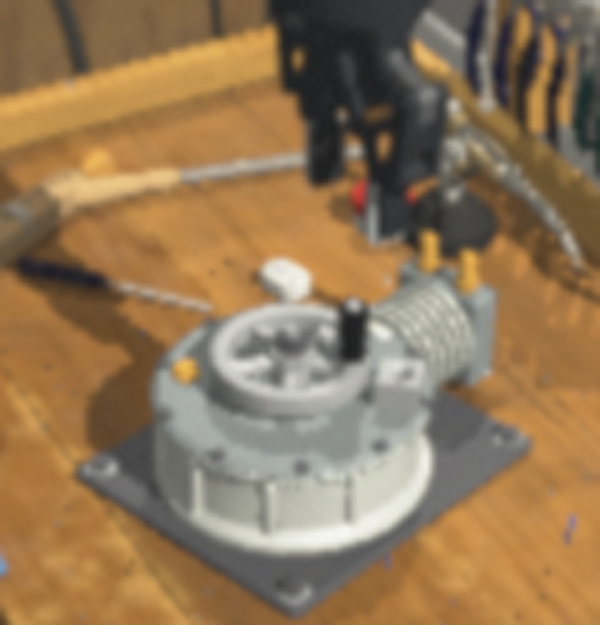

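View pics/top1.png

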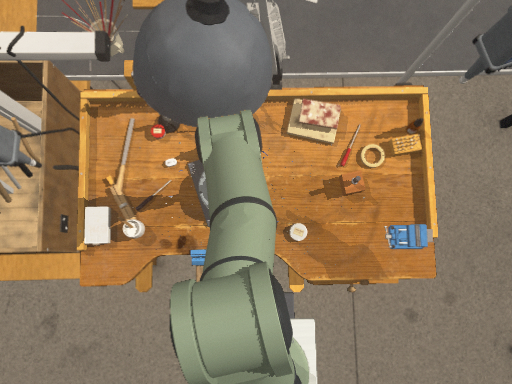

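View pics/side1.png

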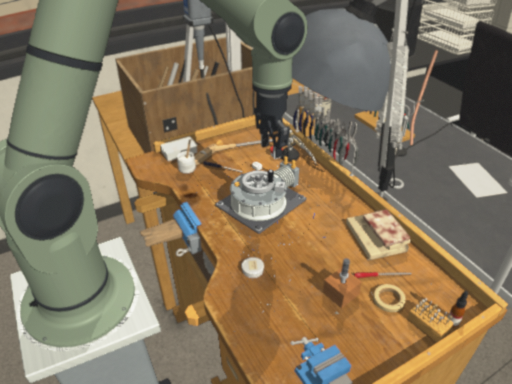

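```bash
python3 - <<'E'
from h import *
c=pickle.load(open("side1.pkl","rb"))
for z in(.18,.25,.3,.35,.4,.45,.5): print(z,proj(c,[.56,.069,z]), proj(pickle.load(open("top1.pkl","rb")),[.56,.069,z]))
im=cv2.imread("pics/side1.png"); crop(im,200,0,420,180,3.5,"pics/s1l.png")
E
```

```text
0.18 [[269.75574384 153.7312867 ]] [[232.90157988 172.44121935]]
0.25 [[270.07475474 130.387456  ]] [[232.1796128  167.42738058]]
0.3 [[270.31203462 112.65032832]] [[231.61024505 163.47414914]]
0.35 [[270.55690236  93.97958281]] [[230.9892399  159.16324477]]
0.4 [[270.80890495  74.33691624]] [[230.30922537 154.44373073]]
0.45 [[271.06730693  53.69046646]] [[229.56135314 149.25449551]]
0.5 [[271.33099263  32.01869416]] [[228.73490867 143.52157281]]
```

View pics/s1l.png

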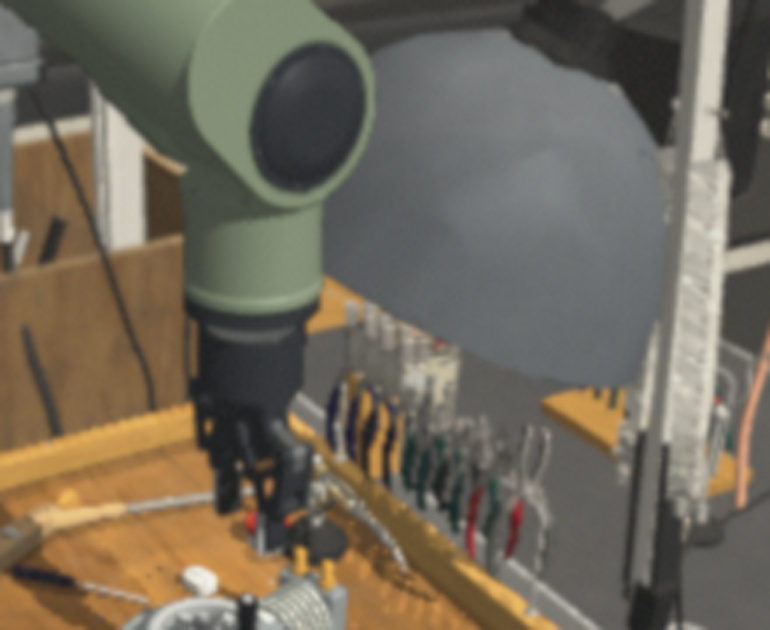

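```bash
python3 - <<'E'
from h import *
T=pickle.load(open("top0.pkl","rb"));S=pickle.load(open("side0.pkl","rb"))
crop(cv2.imread("pics/side0.png"),265,0,405,120,5,"pics/lamp_s.png")
for p in [(333,84),(333,78),(335,72)]:
    o,d=ray(S,p)
    best=None
    for t in np.linspace(.8,1.6,801):
        X=o+d*t; q=proj(T,X)[0]
        if best is None or abs(q[0]-204)<best[0]: best=(abs(q[0]-204),X,q,t)
    C=best[1]; r=60/433*best[3]; n=np.array([-.587,-.34,-.74]);n/=np.linalg.norm(n)
    print(C,best[2],r)
    a=np.cross(n,[0,0,1]);a/=np.linalg.norm(a);b=np.cross(n,a)
    ring=np.array([C+r*(np.cos(k)*a+np.sin(k)*b) for k in np.linspace(0,6.28,9)])
    print(np.c_[ring.round(3),proj(T,ring).round(0),proj(S,ring).round(0)])
E
```

```text
[0.80019827 0.13356817 0.30053842] [203.94648294  68.64914606] 0.17293302540415703
[[ 7.14e-01  2.83e-01  3.01e-01  1.43e+02  1.03e+02  2.79e+02  7.10e+01]
 [ 8.17e-01  2.85e-01  2.18e-01  1.49e+02  7.60e+01  3.06e+02  9.00e+01]
 [ 9.10e-01  1.98e-01  1.84e-01  1.84e+02  4.70e+01  3.45e+02  1.04e+02]
 [ 9.40e-01  7.30e-02  2.18e-01  2.29e+02  3.10e+01  3.80e+02  1.09e+02]
 [ 8.87e-01 -1.60e-02  3.00e-01  2.63e+02  3.50e+01  3.93e+02  9.90e+01]
 [ 7.84e-01 -1.80e-02  3.83e-01  2.66e+02  6.00e+01  3.68e+02  7.70e+01]
 [ 6.90e-01  6.90e-02  4.17e-01  2.29e+02  9.50e+01  3.17e+02  5.80e+01]
 [ 6.61e-01  1.94e-01  3.83e-01  1.75e+02  1.13e+02  2.80e+02  5.70e+01]
 [ 7.13e-01  2.83e-01  3.01e-01  1.43e+02  1.03e+02  2.79e+02  7.10e+01]]
[0.79660487 0.13171173 0.3199243 ] [204.03072497  66.87535143] 0.17140877598152424
[[ 7.11e-01  2.80e-01  3.20e-01  1.42e+02  1.02e+02  2.79e+02  6.60e+01]
 [ 8.13e-01  2.81e-01  2.38e-01  1.49e+02  7.40e+01  3.06e+02  8.50e+01]
 [ 9.06e-01  1.95e-01  2.04e-01  1.84e+02  4.60e+01  3.45e+02  9.90e+01]
 [ 9.35e-01  7.20e-02  2.38e-01  2.29e+02  2.90e+01  3.80
[... 422 characters left out ...]
86058943  62.33236597] 0.17071593533487298
[[ 7.15e-01  2.78e-01  3.37e-01  1.42e+02  9.70e+01  2.80e+02  6.00e+01]
 [ 8.17e-01  2.80e-01  2.56e-01  1.48e+02  7.00e+01  3.08e+02  7.90e+01]
 [ 9.09e-01  1.94e-01  2.22e-01  1.83e+02  4.10e+01  3.47e+02  9.40e+01]
 [ 9.38e-01  7.10e-02  2.56e-01  2.29e+02  2.40e+01  3.83e+02  9.70e+01]
 [ 8.86e-01 -1.70e-02  3.37e-01  2.64e+02  2.80e+01  3.95e+02  8.60e+01]
 [ 7.84e-01 -1.90e-02  4.19e-01  2.68e+02  5.30e+01  3.70e+02  6.30e+01]
 [ 6.92e-01  6.70e-02  4.53e-01  2.29e+02  8.90e+01  3.19e+02  4.40e+01]
 [ 6.63e-01  1.90e-01  4.19e-01  1.74e+02  1.07e+02  2.82e+02  4.40e+01]
 [ 7.15e-01  2.78e-01  3.38e-01  1.42e+02  9.80e+01  2.80e+02  6.00e+01]]
```

View pics/lamp_s.png

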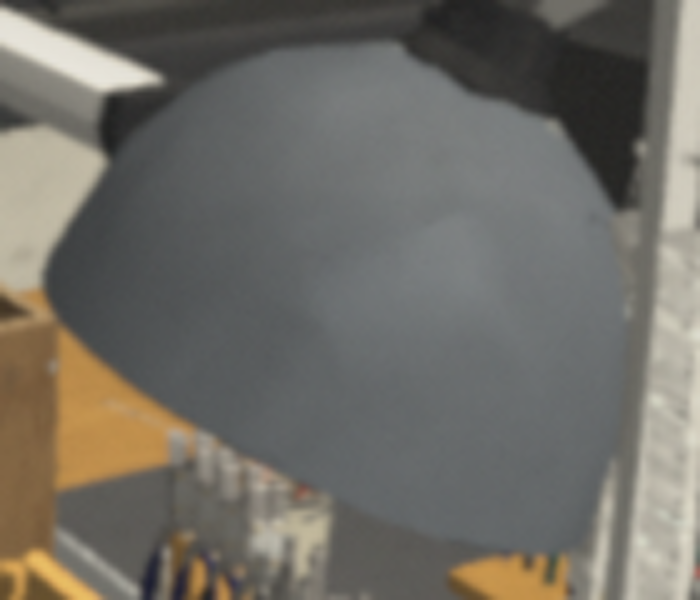

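>>> step_arm([
  [[0,0,0,-0.003,-0.001,0.01,0.5],[0,0,0,-0.0035,-0.0008,0.01,0.5],[0,0,0,0,0,0.01,0.5],[0,0,0,0,0,0.01,0.5],[0,-4,0,0,0,0,0.5],[0,-4,0,0,0,0,0.5],[0,-4,0,0,0,0,0.5],[0,0,0,0,0,0,0.5],[0,0,0,0,0,0,0.5],[0,0,0,0,0,0,0.5]],
])

```text
time_s: 3.2
tcp_pos: [0.5696, 0.0681, 0.1434]
tool_rot: [[-0.978, -0.0, 0.207], [-0.0, 1.0, 0.0], [-0.207, 0.0, -0.978]]
ft_force: [0.5, 0.3, 0.2]
opening: 0.5
```

```bash
cat > look.py <<'E'
from h import *
import sys
k=sys.argv[1]
s=ctrl.state()
print(s["tcp_pos"].round(4) if hasattr(s["tcp_pos"],'round') else s["tcp_pos"],np.round(s["tool_rot"],3).tolist(),np.round(s["ft_force"],2),s["opening"],np.round(s["qpos"],2))
c=snap("side"); pickle.dump(c,open(f"side{k}.pkl","wb")); cv2.imwrite(f"pics/side{k}.png",c["color"][:,:,::-1])
R=np.array(s["tool_rot"]);p=np.array(s["tcp_pos"])
print("tcp",proj(c,p),"grasp",proj(c,p-R[:,2]*ctrl.grasp_offset))
b=[int(v) for v in sys.argv[2:7]]
crop(c["color"][:,:,::-1],*b,f"pics/side{k}c.png")
E
python3 look.py 2 230 120 310 210 8
```

```text
[0.5696 0.0681 0.1434] [[-0.978, -0.0, 0.207], [-0.0, 1.0, 0.0], [-0.207, 0.0, -0.978]] [0.53 0.29 0.21] 0.49987111940567974 [-0.37  0.48  0.16  2.   -0.05  0.46  1.38]
tcp [[272.89285062 164.4519917 ]] grasp [[271.74150354 159.13597708]]
```

View pics/side2c.png

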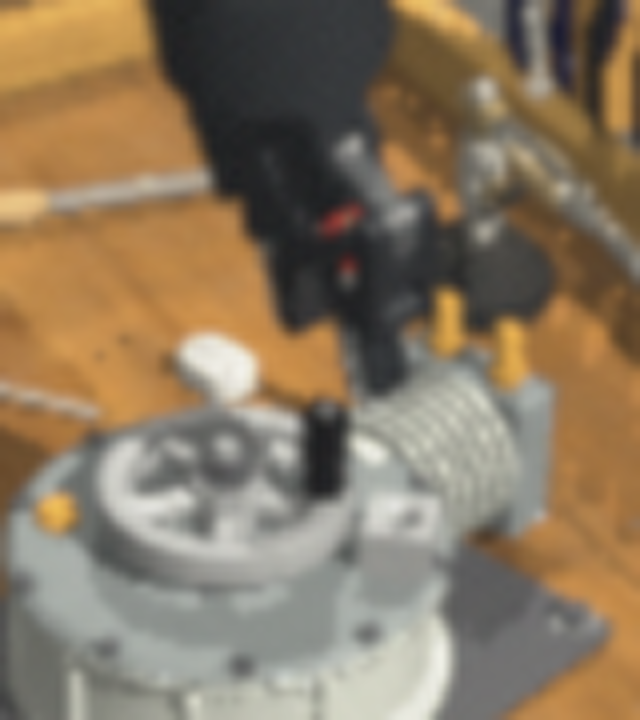

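>>> step_arm([
  [[0,0,0,0.0022,0,0.0086,0.5],[0,0,0,0.0022,0,0.0086,0.5],[0,0,0,0.0022,0,0.0086,0.5],[0,0,0,0.0022,0,0.0086,0.5],[0,0,0,0.0023,0,0.0086,0.5],[0,0,0,0,0,0,0.6],[0,0,0,0,0,0,0.65],[0,0,0,0,0,0,0.7],[0,0,0,0,0,0,0.7],[0,0,0,0,0,0,0.7]],
], force=40)

```text
time_s: 4.25
tcp_pos: [0.5673, 0.068, 0.0993]
tool_rot: [[-0.978, -0.0, 0.208], [-0.0, 1.0, 0.0], [-0.208, 0.0, -0.978]]
ft_force: [0.4, 0.0, 0.9]
opening: 0.301
```

```bash
python3 look.py 3 230 120 310 210 8
```

```text
[0.5673 0.068  0.0993] [[-0.978, -0.0, 0.208], [-0.0, 1.0, 0.0], [-0.208, 0.0, -0.978]] [0.4  0.01 0.9 ] 0.3012560885052391 [-0.36  0.55  0.14  2.04 -0.06  0.36  1.38]
tcp [[271.90148356 178.06467579]] grasp [[270.75877741 173.01331865]]
```

View pics/side3c.png

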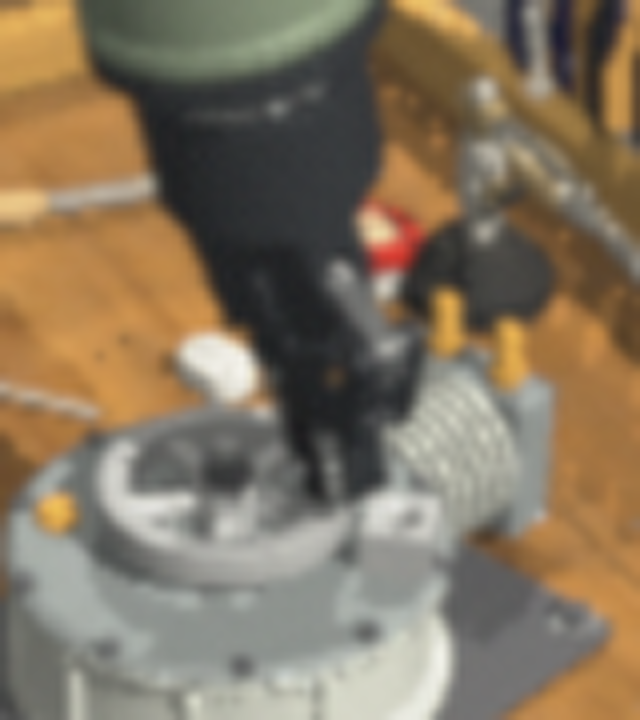

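>>> step_arm([
  [[0,0,0,0,0,0,0.75],[0,0,0,0,0,0,0.8],[0,0,0,0,0,0,0.85],[0,0,0,0,0,0,0.9],[0,0,0,0,0,0,0.95],[0,0,0,0,0,0,1],[0,0,0,0,0,0,1],[0,0,0,0,0,0,1],[0,0,0,0,0,0,1],[0,0,0,0,0,0,1]],
], force=40)

```text
time_s: 5.3
tcp_pos: [0.5672, 0.0678, 0.0991]
tool_rot: [[-0.978, -0.0, 0.208], [-0.0, 1.0, 0.0], [-0.208, 0.0, -0.978]]
ft_force: [-2.5, -1.3, 5.1]
opening: 0.188
```

```bash
python3 look.py 4 230 120 310 210 8
```

```text
[0.5672 0.0678 0.0991] [[-0.978, -0.0, 0.208], [-0.0, 1.0, 0.0], [-0.208, 0.0, -0.978]] [-2.47 -1.25  5.07] 0.18808746129432297 [-0.36  0.55  0.14  2.04 -0.06  0.36  1.38]
tcp [[271.90666142 178.13373561]] grasp [[270.76473072 173.08154452]]
```

View pics/side4c.png

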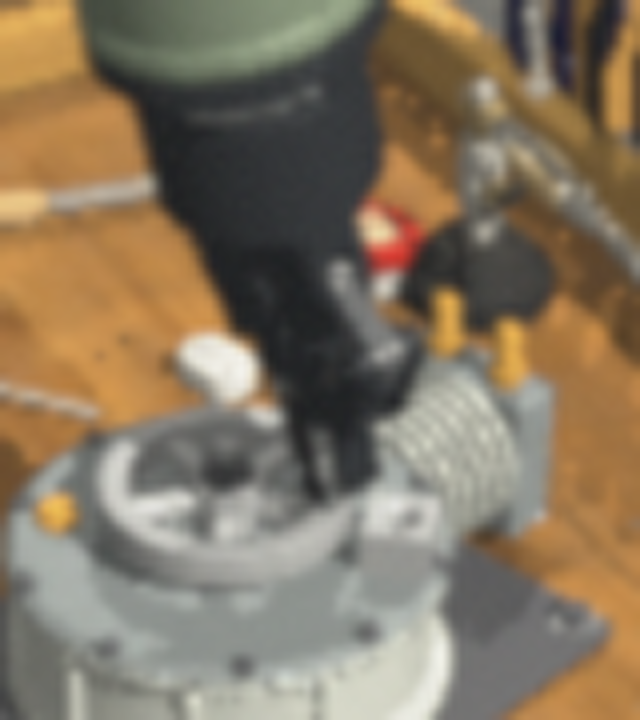

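```bash
cat > gen.py <<'E'
# usage: gen.py phi_start_deg steps... ; clockwise. prints rows
import numpy as np,sys,json
r=.036
ph=float(sys.argv[1]); st=[float(a) for a in sys.argv[2].split(",")]
corr=[float(a) for a in sys.argv[3].split(",")] if len(sys.argv)>3 else [0,0]
C=0.978;S=.208
acc=np.zeros(3);out=np.zeros(3);rows=[]
for i,s in enumerate(st):
    a=np.radians(ph);b=np.radians(ph-s);ph-=s
    d=r*np.array([np.cos(b)-np.cos(a),np.sin(b)-np.sin(a)])+np.array(corr)/len(st)
    acc+=[-C*d[0],d[1],S*d[0]]
    v=np.round(acc-out,4);out+=v
    rows.append([0,0,0]+[float(x) for x in v]+[1])
print(json.dumps([rows])); print("end phi",ph)
E
cat > feel.py <<'E'
from h import *
import sys
C=np.array([float(sys.argv[1]),float(sys.argv[2])]) if len(sys.argv)>2 else np.array([.541,.0943])
s=ctrl.state();p=np.array(s["tcp_pos"]);R=np.array(s["tool_rot"]);g=p-R[:,2]*ctrl.grasp_offset
d=g[:2]-C;ph=np.arctan2(d[1],d[0]);F=np.array(s["ft_force"])
t=np.array([np.sin(ph),-np.cos(ph)]);n=np.array([np.cos(ph),np.sin(ph)])
print("t",s["time_s"],"g",g.round(4),"r",np.linalg.norm(d).round(4),"phi",np.degrees(ph).round(1),"F",F.round(1),"resist",(-F[:2]@t).round(2),"radial",(F[:2]@n).round(2),"open",round(s["opening"],3))
E
python3 feel.py; python3 gen.py -48.5 2,2,2,2,2,2,2,2,2,2
```

```text
t 5.35 g [0.5633 0.0679 0.1174] r 0.0346 phi -49.8 F [-1.6 -1.2  5.4] resist -2.0 radial -0.14 open 0.189
[[[0, 0, 0, 0.0009, -0.0008, -0.0002, 1], [0, 0, 0, 0.001, -0.0008, -0.0002, 1], [0, 0, 0, 0.001, -0.0007, -0.0002, 1], [0, 0, 0, 0.001, -0.0008, -0.0002, 1], [0, 0, 0, 0.001, -0.0006, -0.0002, 1], [0, 0, 0, 0.0011, -0.0007, -0.0003, 1], [0, 0, 0, 0.0011, -0.0006, -0.0002, 1], [0, 0, 0, 0.0011, -0.0005, -0.0002, 1], [0, 0, 0, 0.0011, -0.0006, -0.0003, 1], [0, 0, 0, 0.0011, -0.0004, -0.0002, 1]]]
end phi -68.5
```

>>> step_arm([
  [[0,0,0,0.0009,-0.0008,-0.0002,1],[0,0,0,0.001,-0.0008,-0.0002,1],[0,0,0,0.001,-0.0007,-0.0002,1],[0,0,0,0.001,-0.0008,-0.0002,1],[0,0,0,0.001,-0.0006,-0.0002,1],[0,0,0,0.0011,-0.0007,-0.0003,1],[0,0,0,0.0011,-0.0006,-0.0002,1],[0,0,0,0.0011,-0.0005,-0.0002,1],[0,0,0,0.0011,-0.0006,-0.0003,1],[0,0,0,0.0011,-0.0004,-0.0002,1]],
])

```text
time_s: 6.35
tcp_pos: [0.5576, 0.062, 0.0993]
tool_rot: [[-0.978, -0.001, 0.21], [-0.001, 1.0, 0.001], [-0.21, 0.001, -0.978]]
ft_force: [6.9, 3.3, -1.6]
opening: 0.189
```

```bash
python3 feel.py; python3 gen.py -68.5 1,1,1,1,1,1,1,1,1,1
```

```text
t 6.35 g [0.5536 0.0619 0.1175] r 0.0347 phi -68.7 F [ 6.9  3.3 -1.6] resist 7.67 radial -0.58 open 0.189
[[[0, 0, 0, 0.0006, -0.0002, -0.0001, 1], [0, 0, 0, 0.0006, -0.0002, -0.0001, 1], [0, 0, 0, 0.0005, -0.0002, -0.0002, 1], [0, 0, 0, 0.0006, -0.0002, -0.0001, 1], [0, 0, 0, 0.0006, -0.0002, -0.0001, 1], [0, 0, 0, 0.0006, -0.0002, -0.0001, 1], [0, 0, 0, 0.0006, -0.0002, -0.0002, 1], [0, 0, 0, 0.0006, -0.0001, -0.0001, 1], [0, 0, 0, 0.0006, -0.0002, -0.0001, 1], [0, 0, 0, 0.0006, -0.0001, -0.0002, 1]]]
end phi -78.5
```

>>> step_arm([
  [[0,0,0,0.0006,-0.0002,-0.0001,1],[0,0,0,0.0006,-0.0002,-0.0001,1],[0,0,0,0.0005,-0.0002,-0.0002,1],[0,0,0,0.0006,-0.0002,-0.0001,1],[0,0,0,0.0006,-0.0002,-0.0001,1],[0,0,0,0.0006,-0.0002,-0.0001,1],[0,0,0,0.0006,-0.0002,-0.0002,1],[0,0,0,0.0006,-0.0001,-0.0001,1],[0,0,0,0.0006,-0.0002,-0.0001,1],[0,0,0,0.0006,-0.0001,-0.0002,1]],
])

```text
time_s: 7.35
tcp_pos: [0.5515, 0.06, 0.0993]
tool_rot: [[-0.978, -0.001, 0.21], [-0.0, 1.0, 0.001], [-0.21, 0.001, -0.978]]
ft_force: [7.1, 2.0, -3.9]
opening: 0.189
```

```bash
python3 feel.py; python3 gen.py -78.5 1,1,1,1,1,1,1,1,1,1
```

```text
t 7.35 g [0.5476 0.06   0.1175] r 0.0349 phi -79.1 F [ 7.1  2.  -3.9] resist 7.38 radial -0.6 open 0.189
[[[0, 0, 0, 0.0006, -0.0001, -0.0001, 1], [0, 0, 0, 0.0006, -0.0001, -0.0002, 1], [0, 0, 0, 0.0006, -0.0001, -0.0001, 1], [0, 0, 0, 0.0006, -0.0001, -0.0001, 1], [0, 0, 0, 0.0006, -0.0001, -0.0001, 1], [0, 0, 0, 0.0006, -0.0001, -0.0002, 1], [0, 0, 0, 0.0007, -0.0, -0.0001, 1], [0, 0, 0, 0.0006, -0.0001, -0.0001, 1], [0, 0, 0, 0.0006, 0.0, -0.0002, 1], [0, 0, 0, 0.0006, -0.0, -0.0001, 1]]]
end phi -88.5
```

>>> step_arm([
  [[0,0,0,0.0006,-0.0001,-0.0001,1],[0,0,0,0.0006,-0.0001,-0.0002,1],[0,0,0,0.0006,-0.0001,-0.0001,1],[0,0,0,0.0006,-0.0001,-0.0001,1],[0,0,0,0.0006,-0.0001,-0.0001,1],[0,0,0,0.0006,-0.0001,-0.0002,1],[0,0,0,0.0007,0,-0.0001,1],[0,0,0,0.0006,-0.0001,-0.0001,1],[0,0,0,0.0006,0,-0.0002,1],[0,0,0,0.0006,0,-0.0001,1]],
])

```text
time_s: 8.35
tcp_pos: [0.5452, 0.0592, 0.0993]
tool_rot: [[-0.978, -0.0, 0.21], [-0.0, 1.0, 0.0], [-0.21, 0.0, -0.978]]
ft_force: [7.4, 0.6, -3.0]
opening: 0.187
```

```bash
python3 feel.py; python3 gen.py -88.5 1,1,1,1,1,1,1,1,1,1
```

```text
t 8.35 g [0.5413 0.0592 0.1175] r 0.0351 phi -89.5 F [ 7.4  0.6 -3. ] resist 7.44 radial -0.58 open 0.187
[[[0, 0, 0, 0.0006, -0.0, -0.0001, 1], [0, 0, 0, 0.0006, -0.0, -0.0002, 1], [0, 0, 0, 0.0006, 0.0, -0.0001, 1], [0, 0, 0, 0.0007, 0.0, -0.0001, 1], [0, 0, 0, 0.0006, 0.0001, -0.0002, 1], [0, 0, 0, 0.0006, -0.0, -0.0001, 1], [0, 0, 0, 0.0006, 0.0001, -0.0001, 1], [0, 0, 0, 0.0006, 0.0, -0.0001, 1], [0, 0, 0, 0.0006, 0.0001, -0.0002, 1], [0, 0, 0, 0.0006, 0.0001, -0.0001, 1]]]
end phi -98.5
```

>>> step_arm([
  [[0,0,0,0.0006,0,-0.0001,1],[0,0,0,0.0006,0,-0.0002,1],[0,0,0,0.0006,0,-0.0001,1],[0,0,0,0.0007,0,-0.0001,1],[0,0,0,0.0006,0.0001,-0.0002,1],[0,0,0,0.0006,0,-0.0001,1],[0,0,0,0.0006,0.0001,-0.0001,1],[0,0,0,0.0006,0,-0.0001,1],[0,0,0,0.0006,0.0001,-0.0002,1],[0,0,0,0.0006,0.0001,-0.0001,1]],
])

```text
time_s: 9.35
tcp_pos: [0.5391, 0.0594, 0.0993]
tool_rot: [[-0.978, -0.0, 0.21], [-0.0, 1.0, 0.0], [-0.21, 0.0, -0.978]]
ft_force: [6.6, -0.5, -3.3]
opening: 0.185
```

```bash
python3 feel.py; python3 gen.py -98.5 1,1,1,1,1,1,1,1,1,1
```

```text
t 9.35 g [0.5351 0.0594 0.1176] r 0.0354 phi -99.5 F [ 6.6 -0.5 -3.3] resist 6.54 radial -0.6 open 0.185
[[[0, 0, 0, 0.0006, 0.0001, -0.0001, 1], [0, 0, 0, 0.0006, 0.0001, -0.0002, 1], [0, 0, 0, 0.0006, 0.0001, -0.0001, 1], [0, 0, 0, 0.0006, 0.0002, -0.0001, 1], [0, 0, 0, 0.0006, 0.0001, -0.0001, 1], [0, 0, 0, 0.0006, 0.0002, -0.0002, 1], [0, 0, 0, 0.0006, 0.0001, -0.0001, 1], [0, 0, 0, 0.0006, 0.0002, -0.0001, 1], [0, 0, 0, 0.0006, 0.0002, -0.0001, 1], [0, 0, 0, 0.0006, 0.0002, -0.0002, 1]]]
end phi -108.5
```

>>> step_arm([
  [[0,0,0,0.0006,0.0001,-0.0001,1],[0,0,0,0.0006,0.0001,-0.0002,1],[0,0,0,0.0006,0.0001,-0.0001,1],[0,0,0,0.0006,0.0002,-0.0001,1],[0,0,0,0.0006,0.0001,-0.0001,1],[0,0,0,0.0006,0.0002,-0.0002,1],[0,0,0,0.0006,0.0001,-0.0001,1],[0,0,0,0.0006,0.0002,-0.0001,1],[0,0,0,0.0006,0.0002,-0.0001,1],[0,0,0,0.0006,0.0002,-0.0002,1]],
])

```text
time_s: 10.35
tcp_pos: [0.5329, 0.0608, 0.0993]
tool_rot: [[-0.978, -0.0, 0.21], [0.0, 1.0, 0.0], [-0.21, 0.0, -0.978]]
ft_force: [7.5, -1.1, -4.1]
opening: 0.188
```

```bash
python3 feel.py; python3 gen.py -108.5 .8,.8,.8,.8,.8,.8,.8,.8,.8,.8
```

```text
t 10.35 g [0.529  0.0608 0.1176] r 0.0356 phi -109.8 F [ 7.5 -1.1 -4.1] resist 7.44 radial -1.48 open 0.188
[[[0, 0, 0, 0.0005, 0.0002, -0.0001, 1], [0, 0, 0, 0.0004, 0.0001, -0.0001, 1], [0, 0, 0, 0.0005, 0.0002, -0.0001, 1], [0, 0, 0, 0.0004, 0.0002, -0.0001, 1], [0, 0, 0, 0.0005, 0.0002, -0.0001, 1], [0, 0, 0, 0.0005, 0.0002, -0.0001, 1], [0, 0, 0, 0.0004, 0.0002, -0.0001, 1], [0, 0, 0, 0.0005, 0.0002, -0.0001, 1], [0, 0, 0, 0.0004, 0.0002, -0.0001, 1], [0, 0, 0, 0.0004, 0.0002, -0.0001, 1]]]
end phi -116.49999999999997
```

>>> step_arm([
  [[0,0,0,0.0005,0.0002,-0.0001,1],[0,0,0,0.0004,0.0001,-0.0001,1],[0,0,0,0.0005,0.0002,-0.0001,1],[0,0,0,0.0004,0.0002,-0.0001,1],[0,0,0,0.0005,0.0002,-0.0001,1],[0,0,0,0.0005,0.0002,-0.0001,1],[0,0,0,0.0004,0.0002,-0.0001,1],[0,0,0,0.0005,0.0002,-0.0001,1],[0,0,0,0.0004,0.0002,-0.0001,1],[0,0,0,0.0004,0.0002,-0.0001,1]],
])

```text
time_s: 11.35
tcp_pos: [0.5282, 0.0626, 0.0993]
tool_rot: [[-0.978, 0.0, 0.21], [0.0, 1.0, 0.0], [-0.21, 0.0, -0.978]]
ft_force: [7.4, -1.4, -5.3]
opening: 0.188
```

```bash
python3 feel.py; python3 gen.py -116.5 .8,.8,.8,.8,.8,.8,.8,.8,.8,.8
```

```text
t 11.35 g [0.5243 0.0626 0.1176] r 0.0359 phi -117.8 F [ 7.4 -1.4 -5.3] resist 7.22 radial -2.27 open 0.188
[[[0, 0, 0, 0.0004, 0.0002, -0.0001, 1], [0, 0, 0, 0.0005, 0.0003, -0.0001, 1], [0, 0, 0, 0.0004, 0.0002, -0.0001, 1], [0, 0, 0, 0.0004, 0.0002, -0.0001, 1], [0, 0, 0, 0.0005, 0.0003, -0.0001, 1], [0, 0, 0, 0.0004, 0.0003, -0.0, 1], [0, 0, 0, 0.0004, 0.0002, -0.0001, 1], [0, 0, 0, 0.0004, 0.0003, -0.0001, 1], [0, 0, 0, 0.0004, 0.0003, -0.0001, 1], [0, 0, 0, 0.0004, 0.0002, -0.0001, 1]]]
end phi -124.49999999999997
```

>>> step_arm([
  [[0,0,0,0.0004,0.0002,-0.0001,1],[0,0,0,0.0005,0.0003,-0.0001,1],[0,0,0,0.0004,0.0002,-0.0001,1],[0,0,0,0.0004,0.0002,-0.0001,1],[0,0,0,0.0005,0.0003,-0.0001,1],[0,0,0,0.0004,0.0003,0,1],[0,0,0,0.0004,0.0002,-0.0001,1],[0,0,0,0.0004,0.0003,-0.0001,1],[0,0,0,0.0004,0.0003,-0.0001,1],[0,0,0,0.0004,0.0002,-0.0001,1]],
])

```text
time_s: 12.35
tcp_pos: [0.5239, 0.065, 0.0993]
tool_rot: [[-0.978, 0.0, 0.21], [0.0, 1.0, -0.0], [-0.21, -0.0, -0.978]]
ft_force: [7.6, -3.1, -3.7]
opening: 0.191
```

```bash
python3 feel.py; python3 gen.py -124.5 .7,.7,.7,.7,.7,.7,.7,.7,.7,.7
```

```text
t 12.35 g [0.52   0.065  0.1176] r 0.0361 phi -125.6 F [ 7.6 -3.1 -3.7] resist 8.0 radial -1.95 open 0.191
[[[0, 0, 0, 0.0004, 0.0003, -0.0001, 1], [0, 0, 0, 0.0003, 0.0002, -0.0, 1], [0, 0, 0, 0.0003, 0.0003, -0.0001, 1], [0, 0, 0, 0.0004, 0.0002, -0.0001, 1], [0, 0, 0, 0.0003, 0.0003, -0.0001, 1], [0, 0, 0, 0.0004, 0.0003, -0.0, 1], [0, 0, 0, 0.0003, 0.0003, -0.0001, 1], [0, 0, 0, 0.0003, 0.0002, -0.0001, 1], [0, 0, 0, 0.0004, 0.0003, -0.0001, 1], [0, 0, 0, 0.0003, 0.0003, -0.0, 1]]]
end phi -131.49999999999994
```

Maybe the onset of the rise (8.0 N). Continuing.

>>> step_arm([
  [[0,0,0,0.0004,0.0003,-0.0001,1],[0,0,0,0.0003,0.0002,0,1],[0,0,0,0.0003,0.0003,-0.0001,1],[0,0,0,0.0004,0.0002,-0.0001,1],[0,0,0,0.0003,0.0003,-0.0001,1],[0,0,0,0.0004,0.0003,0,1],[0,0,0,0.0003,0.0003,-0.0001,1],[0,0,0,0.0003,0.0002,-0.0001,1],[0,0,0,0.0004,0.0003,-0.0001,1],[0,0,0,0.0003,0.0003,0,1]],
])

```text
time_s: 13.35
tcp_pos: [0.5205, 0.0675, 0.0993]
tool_rot: [[-0.978, 0.0, 0.21], [0.0, 1.0, -0.0], [-0.21, -0.0, -0.978]]
ft_force: [8.1, -4.2, -3.6]
opening: 0.187
```

```bash
python3 feel.py; python3 gen.py -131.5 .7,.7,.7,.7,.7,.7,.7,.7,.7,.7
```

```text
t 13.35 g [0.5166 0.0675 0.1176] r 0.0362 phi -132.4 F [ 8.1 -4.2 -3.6] resist 8.85 radial -2.33 open 0.187
[[[0, 0, 0, 0.0003, 0.0003, -0.0001, 1], [0, 0, 0, 0.0003, 0.0003, -0.0, 1], [0, 0, 0, 0.0004, 0.0003, -0.0001, 1], [0, 0, 0, 0.0003, 0.0003, -0.0001, 1], [0, 0, 0, 0.0003, 0.0003, -0.0, 1], [0, 0, 0, 0.0003, 0.0003, -0.0001, 1], [0, 0, 0, 0.0003, 0.0003, -0.0001, 1], [0, 0, 0, 0.0003, 0.0004, -0.0, 1], [0, 0, 0, 0.0003, 0.0003, -0.0001, 1], [0, 0, 0, 0.0002, 0.0003, -0.0, 1]]]
end phi -138.4999999999999
```

>>> step_arm([
  [[0,0,0,0.0003,0.0003,-0.0001,1],[0,0,0,0.0003,0.0003,0,1],[0,0,0,0.0004,0.0003,-0.0001,1],[0,0,0,0.0003,0.0003,-0.0001,1],[0,0,0,0.0003,0.0003,0,1],[0,0,0,0.0003,0.0003,-0.0001,1],[0,0,0,0.0003,0.0003,-0.0001,1],[0,0,0,0.0003,0.0004,0,1],[0,0,0,0.0003,0.0003,-0.0001,1],[0,0,0,0.0002,0.0003,0,1]],
])

```text
time_s: 14.35
tcp_pos: [0.5176, 0.0702, 0.0993]
tool_rot: [[-0.978, 0.001, 0.21], [0.001, 1.0, -0.001], [-0.21, -0.0, -0.978]]
ft_force: [9.5, -6.4, -4.2]
opening: 0.188
```

```bash
python3 feel.py; python3 gen.py -138.5 .7,.7,.7,.7,.7,.7,.7,.7,.7,.7
```

```text
t 14.35 g [0.5137 0.0702 0.1175] r 0.0364 phi -138.6 F [ 9.5 -6.4 -4.2] resist 11.07 radial -2.95 open 0.188
[[[0, 0, 0, 0.0003, 0.0003, -0.0001, 1], [0, 0, 0, 0.0003, 0.0004, -0.0, 1], [0, 0, 0, 0.0002, 0.0003, -0.0001, 1], [0, 0, 0, 0.0003, 0.0003, -0.0, 1], [0, 0, 0, 0.0003, 0.0004, -0.0001, 1], [0, 0, 0, 0.0002, 0.0003, -0.0, 1], [0, 0, 0, 0.0003, 0.0004, -0.0001, 1], [0, 0, 0, 0.0003, 0.0003, -0.0001, 1], [0, 0, 0, 0.0002, 0.0004, -0.0, 1], [0, 0, 0, 0.0002, 0.0004, -0.0001, 1]]]
end phi -145.4999999999999
```

>>> step_arm([
  [[0,0,0,0.0003,0.0003,-0.0001,1],[0,0,0,0.0003,0.0004,0,1],[0,0,0,0.0002,0.0003,-0.0001,1],[0,0,0,0.0003,0.0003,0,1],[0,0,0,0.0003,0.0004,-0.0001,1],[0,0,0,0.0002,0.0003,0,1],[0,0,0,0.0003,0.0004,-0.0001,1],[0,0,0,0.0003,0.0003,-0.0001,1],[0,0,0,0.0002,0.0004,0,1],[0,0,0,0.0002,0.0004,-0.0001,1]],
])

```text
time_s: 15.35
tcp_pos: [0.5149, 0.0732, 0.0993]
tool_rot: [[-0.978, 0.002, 0.21], [0.001, 1.0, -0.001], [-0.21, -0.001, -0.978]]
ft_force: [9.7, -10.2, -6.1]
opening: 0.187
```

```bash
python3 feel.py; python3 gen.py -145.5 .7,.7,.7,.7,.7,.7,.7,.7,.7,.7
```

```text
t 15.35 g [0.511  0.0733 0.1176] r 0.0367 phi -145.0 F [  9.7 -10.2  -6.1] resist 13.96 radial -2.11 open 0.187
[[[0, 0, 0, 0.0002, 0.0004, -0.0001, 1], [0, 0, 0, 0.0003, 0.0003, -0.0, 1], [0, 0, 0, 0.0002, 0.0004, -0.0001, 1], [0, 0, 0, 0.0002, 0.0004, 0.0, 1], [0, 0, 0, 0.0003, 0.0003, -0.0, 1], [0, 0, 0, 0.0002, 0.0004, -0.0001, 1], [0, 0, 0, 0.0002, 0.0004, -0.0, 1], [0, 0, 0, 0.0002, 0.0004, -0.0001, 1], [0, 0, 0, 0.0002, 0.0004, -0.0, 1], [0, 0, 0, 0.0002, 0.0004, -0.0001, 1]]]
end phi -152.4999999999999
```

>>> step_arm([
  [[0,0,0,0.0002,0.0004,-0.0001,1],[0,0,0,0.0003,0.0003,0,1],[0,0,0,0.0002,0.0004,-0.0001,1],[0,0,0,0.0002,0.0004,0,1],[0,0,0,0.0003,0.0003,0,1],[0,0,0,0.0002,0.0004,-0.0001,1],[0,0,0,0.0002,0.0004,0,1],[0,0,0,0.0002,0.0004,-0.0001,1],[0,0,0,0.0002,0.0004,0,1],[0,0,0,0.0002,0.0004,-0.0001,1]],
])

```text
time_s: 16.35
tcp_pos: [0.5125, 0.0768, 0.0993]
tool_rot: [[-0.978, 0.002, 0.21], [0.002, 1.0, -0.001], [-0.21, -0.001, -0.978]]
ft_force: [9.3, -10.6, -4.9]
opening: 0.187
```

```bash
python3 feel.py; python3 gen.py -152.5 .6,.6,.6,.6,.6,.6,.6,.6,.6,.6
```

```text
t 16.35 g [0.5086 0.0768 0.1175] r 0.0368 phi -151.6 F [  9.3 -10.6  -4.9] resist 13.7 radial -3.11 open 0.187
[[[0, 0, 0, 0.0002, 0.0003, -0.0, 1], [0, 0, 0, 0.0001, 0.0004, -0.0001, 1], [0, 0, 0, 0.0002, 0.0003, -0.0, 1], [0, 0, 0, 0.0002, 0.0004, -0.0, 1], [0, 0, 0, 0.0001, 0.0003, -0.0001, 1], [0, 0, 0, 0.0002, 0.0003, -0.0, 1], [0, 0, 0, 0.0001, 0.0004, -0.0, 1], [0, 0, 0, 0.0002, 0.0003, -0.0001, 1], [0, 0, 0, 0.0001, 0.0004, 0.0, 1], [0, 0, 0, 0.0001, 0.0003, -0.0, 1]]]
end phi -158.49999999999994
```

>>> step_arm([
  [[0,0,0,0.0002,0.0003,0,1],[0,0,0,0.0001,0.0004,-0.0001,1],[0,0,0,0.0002,0.0003,0,1],[0,0,0,0.0002,0.0004,0,1],[0,0,0,0.0001,0.0003,-0.0001,1],[0,0,0,0.0002,0.0003,0,1],[0,0,0,0.0001,0.0004,0,1],[0,0,0,0.0002,0.0003,-0.0001,1],[0,0,0,0.0001,0.0004,0,1],[0,0,0,0.0001,0.0003,0,1]],
])

```text
time_s: 17.35
tcp_pos: [0.5108, 0.0801, 0.0992]
tool_rot: [[-0.978, 0.002, 0.209], [0.002, 1.0, -0.002], [-0.209, -0.001, -0.978]]
ft_force: [7.2, -11.7, -1.1]
opening: 0.189
```

```bash
python3 feel.py; python3 gen.py -158.5 .6,.6,.6,.6,.6,.6,.6,.6,.6,.6
```

```text
t 17.35 g [0.5069 0.0801 0.1175] r 0.037 phi -157.4 F [  7.2 -11.7  -1.1] resist 13.52 radial -2.16 open 0.189
[[[0, 0, 0, 0.0001, 0.0004, -0.0, 1], [0, 0, 0, 0.0002, 0.0003, -0.0001, 1], [0, 0, 0, 0.0001, 0.0004, 0.0, 1], [0, 0, 0, 0.0001, 0.0003, -0.0, 1], [0, 0, 0, 0.0001, 0.0004, -0.0, 1], [0, 0, 0, 0.0001, 0.0003, -0.0001, 1], [0, 0, 0, 0.0002, 0.0004, 0.0, 1], [0, 0, 0, 0.0001, 0.0003, -0.0, 1], [0, 0, 0, 0.0001, 0.0004, -0.0, 1], [0, 0, 0, 0.0001, 0.0004, -0.0, 1]]]
end phi -164.49999999999994
```

>>> step_arm([
  [[0,0,0,0.0001,0.0004,0,1],[0,0,0,0.0002,0.0003,-0.0001,1],[0,0,0,0.0001,0.0004,0,1],[0,0,0,0.0001,0.0003,0,1],[0,0,0,0.0001,0.0004,0,1],[0,0,0,0.0001,0.0003,-0.0001,1],[0,0,0,0.0002,0.0004,0,1],[0,0,0,0.0001,0.0003,0,1],[0,0,0,0.0001,0.0004,0,1],[0,0,0,0.0001,0.0004,0,1]],
])

```text
time_s: 18.35
tcp_pos: [0.5094, 0.0836, 0.0992]
tool_rot: [[-0.978, 0.002, 0.209], [0.002, 1.0, -0.002], [-0.209, -0.001, -0.978]]
ft_force: [5.0, -10.7, 1.5]
opening: 0.188
```

```bash
python3 feel.py; python3 gen.py -164.5 .6,.6,.6,.6,.6,.6,.6,.6,.6,.6
```

```text
t 18.35 g [0.5055 0.0837 0.1174] r 0.0371 phi -163.4 F [  5.  -10.7   1.5] resist 11.72 radial -1.77 open 0.188
[[[0, 0, 0, 0.0001, 0.0004, -0.0, 1], [0, 0, 0, 0.0001, 0.0003, -0.0, 1], [0, 0, 0, 0.0001, 0.0004, -0.0001, 1], [0, 0, 0, 0.0001, 0.0004, 0.0, 1], [0, 0, 0, 0.0, 0.0003, 0.0, 1], [0, 0, 0, 0.0001, 0.0004, -0.0, 1], [0, 0, 0, 0.0001, 0.0004, -0.0, 1], [0, 0, 0, 0.0001, 0.0003, -0.0, 1], [0, 0, 0, 0.0, 0.0004, -0.0001, 1], [0, 0, 0, 0.0001, 0.0004, 0.0, 1]]]
end phi -170.49999999999994
```

>>> step_arm([
  [[0,0,0,0.0001,0.0004,0,1],[0,0,0,0.0001,0.0003,0,1],[0,0,0,0.0001,0.0004,-0.0001,1],[0,0,0,0.0001,0.0004,0,1],[0,0,0,0,0.0003,0,1],[0,0,0,0.0001,0.0004,0,1],[0,0,0,0.0001,0.0004,0,1],[0,0,0,0.0001,0.0003,0,1],[0,0,0,0,0.0004,-0.0001,1],[0,0,0,0.0001,0.0004,0,1]],
])

```text
time_s: 19.35
tcp_pos: [0.5083, 0.0875, 0.0991]
tool_rot: [[-0.978, 0.002, 0.208], [0.001, 1.0, -0.001], [-0.208, -0.001, -0.978]]
ft_force: [2.9, -10.1, 1.7]
opening: 0.191
```

```bash
python3 feel.py; python3 gen.py -170.5 .5,.5,.5,.5,.5,.5,.5,.5,.5,.5
```

```text
t 19.35 g [0.5044 0.0876 0.1174] r 0.0373 phi -169.6 F [  2.9 -10.1   1.7] resist 10.46 radial -1.04 open 0.191
[[[0, 0, 0, 0.0, 0.0003, -0.0, 1], [0, 0, 0, 0.0001, 0.0003, -0.0, 1], [0, 0, 0, 0.0, 0.0003, -0.0, 1], [0, 0, 0, 0.0001, 0.0003, -0.0, 1], [0, 0, 0, 0.0, 0.0004, -0.0, 1], [0, 0, 0, 0.0001, 0.0003, -0.0001, 1], [0, 0, 0, -0.0, 0.0003, 0.0, 1], [0, 0, 0, 0.0, 0.0003, 0.0, 1], [0, 0, 0, 0.0, 0.0003, 0.0, 1], [0, 0, 0, 0.0001, 0.0003, 0.0, 1]]]
end phi -175.5
```

>>> step_arm([
  [[0,0,0,0,0.0003,0,1],[0,0,0,0.0001,0.0003,0,1],[0,0,0,0,0.0003,0,1],[0,0,0,0.0001,0.0003,0,1],[0,0,0,0,0.0004,0,1],[0,0,0,0.0001,0.0003,-0.0001,1],[0,0,0,0,0.0003,0,1],[0,0,0,0,0.0003,0,1],[0,0,0,0,0.0003,0,1],[0,0,0,0.0001,0.0003,0,1]],
])

```text
time_s: 20.35
tcp_pos: [0.5077, 0.0908, 0.0991]
tool_rot: [[-0.978, 0.001, 0.208], [0.001, 1.0, -0.001], [-0.208, -0.001, -0.978]]
ft_force: [2.2, -8.6, 2.5]
opening: 0.188
```

```bash
python3 feel.py; python3 gen.py -175.5 .6,.6,.6,.6,.6,.6,.6,.6,.6,.6
```

```text
t 20.35 g [0.5038 0.0909 0.1174] r 0.0373 phi -174.7 F [ 2.2 -8.6  2.5] resist 8.73 radial -1.4 open 0.188
[[[0, 0, 0, 0.0, 0.0004, -0.0, 1], [0, 0, 0, 0.0001, 0.0004, -0.0, 1], [0, 0, 0, -0.0, 0.0003, -0.0, 1], [0, 0, 0, -0.0, 0.0004, -0.0, 1], [0, 0, 0, -0.0, 0.0004, -0.0, 1], [0, 0, 0, 0.0, 0.0004, -0.0, 1], [0, 0, 0, 0.0, 0.0003, -0.0, 1], [0, 0, 0, 0.0, 0.0004, -0.0, 1], [0, 0, 0, 0.0, 0.0004, -0.0, 1], [0, 0, 0, -0.0, 0.0004, -0.0, 1]]]
end phi -181.49999999999994
```

>>> step_arm([
  [[0,0,0,0,0.0004,0,1],[0,0,0,0.0001,0.0004,0,1],[0,0,0,0,0.0003,0,1],[0,0,0,0,0.0004,0,1],[0,0,0,0,0.0004,0,1],[0,0,0,0,0.0004,0,1],[0,0,0,0,0.0003,0,1],[0,0,0,0,0.0004,0,1],[0,0,0,0,0.0004,0,1],[0,0,0,0,0.0004,0,1]],
])

```text
time_s: 21.35
tcp_pos: [0.5075, 0.095, 0.0991]
tool_rot: [[-0.978, 0.001, 0.208], [0.001, 1.0, -0.001], [-0.208, -0.001, -0.978]]
ft_force: [0.7, -6.0, 4.9]
opening: 0.186
```

```bash
python3 feel.py; python3 gen.py -181.5 .5,.5,.5,.5,.5,.5,.5,.5,.5,.5
```

```text
t 21.35 g [0.5036 0.095  0.1174] r 0.0374 phi 178.9 F [ 0.7 -6.   4.9] resist 5.99 radial -0.86 open 0.186
[[[0, 0, 0, -0.0, 0.0003, 0.0, 1], [0, 0, 0, -0.0, 0.0003, 0.0, 1], [0, 0, 0, -0.0, 0.0003, 0.0, 1], [0, 0, 0, -0.0001, 0.0004, 0.0, 1], [0, 0, 0, 0.0, 0.0003, 0.0, 1], [0, 0, 0, 0.0, 0.0003, 0.0, 1], [0, 0, 0, -0.0, 0.0003, 0.0, 1], [0, 0, 0, -0.0001, 0.0003, 0.0, 1], [0, 0, 0, 0.0, 0.0003, 0.0, 1], [0, 0, 0, -0.0, 0.0003, 0.0, 1]]]
end phi -186.5
```

>>> step_arm([
  [[0,0,0,0,0.0003,0,1],[0,0,0,0,0.0003,0,1],[0,0,0,0,0.0003,0,1],[0,0,0,-0.0001,0.0004,0,1],[0,0,0,0,0.0003,0,1],[0,0,0,0,0.0003,0,1],[0,0,0,0,0.0003,0,1],[0,0,0,-0.0001,0.0003,0,1],[0,0,0,0,0.0003,0,1],[0,0,0,0,0.0003,0,1]],
])

```text
time_s: 22.35
tcp_pos: [0.5077, 0.0991, 0.0991]
tool_rot: [[-0.978, -0.0, 0.208], [-0.0, 1.0, 0.0], [-0.208, 0.0, -0.978]]
ft_force: [1.2, -3.1, 4.8]
opening: 0.187
```

```bash
python3 feel.py; python3 - <<'E'
import numpy as np
from scipy.optimize import least_squares
D=np.array([[-68.7,7.67],[-79.1,7.38],[-89.5,7.44],[-99.5,6.54],[-109.8,7.44],[-117.8,7.22],[-125.6,8],[-132.4,8.85],[-138.6,11.07],[-145,13.96],[-151.6,13.7],[-157.4,13.52],[-163.4,11.72],[-169.6,10.46],[-174.7,8.73],[-181.1,5.99]])
def mod(d,A,k): # d = deg before TDC
    a=abs(d)
    if k==0: y=np.where(a<26,np.sin(np.pi/2*a/26),np.where(a<46,.5+.5*np.cos(np.pi*(a-26)/20),0))
    else: y=np.where(a<26,a/26,np.where(a<46,(46-a)/20,0))
    return A*np.sign(d)*y
for k in(0,1):
    f=lambda p:p[0]+mod(D[:,0]-p[1],p[2],k)-D[:,1]
    r=least_squares(f,[7,-176,7.5],diff_step=1e-3);print(k,r.x,np.round(r.fun,1))
E
```

```text
t 22.35 g [0.5038 0.0991 0.1174] r 0.0375 phi 172.6 F [ 1.2 -3.1  4.8] resist 2.95 radial -1.64 open 0.187
0 [   7.74740886 -175.32770105    6.50086053] [ 0.1  0.4  0.3  1.2  0.3  0.5 -0.3 -0.7 -0.4 -0.4  0.5 -0.   0.3 -0.5
 -0.7 -0.5]
1 [   7.64490088 -175.9310096     7.74764904] [-0.   0.3  0.2  1.1  0.2  0.4 -0.4 -0.2 -0.1 -0.5  1.2 -0.4 -0.3 -0.9
 -0.7  0.1]
```

>>> step_arm([
  [[0,0,0,0,0,0,0.78],[0,0,0,0,0,0,0.74],[0,0,0,0,0,0,0.7],[0,0,0,0,0,0,0.7],[0,0,0,0,0,0,0.7],[0,0,0,0,0,-0.01,0.7],[0,0,0,0,0,-0.02,0.7],[0,0,0,0,0,-0.03,0.7],[0,0,0,0,0,-0.04,0.6],[0,0,0,0,0,-0.02,0.5]],
])

```text
time_s: 23.35
tcp_pos: [0.4826, 0.099, 0.2196]
tool_rot: [[-0.978, 0.0, 0.21], [0.0, 1.0, 0.001], [-0.21, 0.001, -0.978]]
ft_force: [1.2, 0.5, -0.3]
opening: 0.495
```

```bash
python3 look.py 5 225 110 315 215 7; python3 - <<'E'
from h import *
T=pickle.load(open("top0.pkl","rb"));S=pickle.load(open("side0.pkl","rb"))
t=lambda p:uc(p,12,(325,165)); s=lambda p:uc(p,9,(315,245))
p,_=tri(T,t((405,158)),S,s((289,135))); print(p)
E
```

```text
[0.4826 0.099  0.2196] [[-0.978, 0.0, 0.21], [0.0, 1.0, 0.001], [-0.21, 0.001, -0.978]] [ 1.23  0.46 -0.33] 0.49540956072788506 [-0.61  0.24  0.28  2.13  0.01  0.58  1.22]
tcp [[237.65861238 143.12379594]] grasp [[236.03208996 137.31123682]]
[ 0.55014289 -0.28363408  0.11168407]
```

View pics/side5c.png

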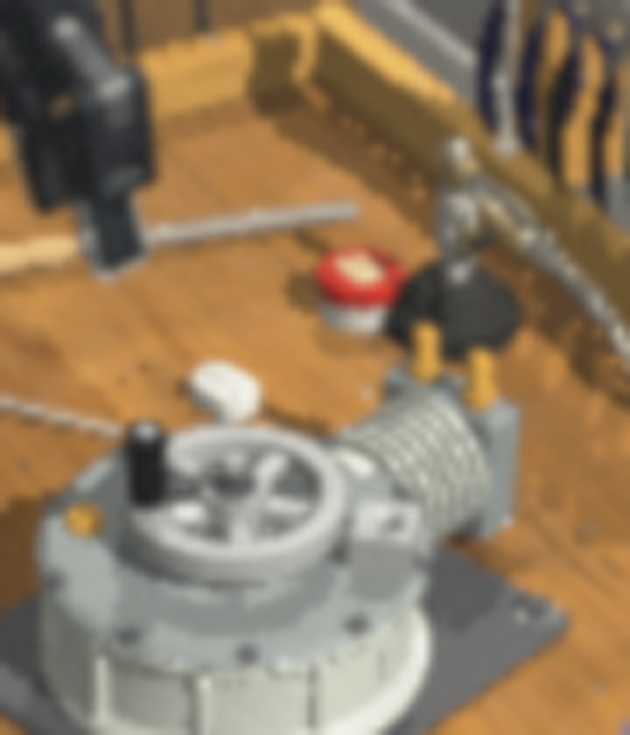

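>>> step_arm([
  [[0,0,0,-0.0087,-0.0478,0.0019,0.5],[0,0,0,-0.0087,-0.0478,0.0019,0.5],[0,0,0,-0.0087,-0.0478,0.0019,0.5],[0,0,0,-0.0087,-0.0478,0.0019,0.5],[0,0,0,-0.0087,-0.0478,0.0019,0.5],[0,0,0,-0.0087,-0.0478,0.0019,0.5],[0,0,0,-0.0087,-0.0478,0.0019,0.5],[0,0,0,-0.0087,-0.0478,0.0019,0.5],[0,0,0,0.0078,0,0.0367,0.5],[0,0,0,0.0078,0,0.0367,0.5]],
])

```text
time_s: 24.4
tcp_pos: [0.5539, -0.2852, 0.1409]
tool_rot: [[-0.978, 0.002, 0.21], [0.002, 1.0, -0.002], [-0.21, -0.001, -0.978]]
ft_force: [2.3, 1.5, -1.2]
opening: 0.5
```

```bash
python3 look.py 6 300 190 390 310 6; python3 - <<'E'
from h import *
c=snap("top"); pickle.dump(c,open("top6.pkl","wb")); cv2.imwrite("pics/top6.png",c["color"][:,:,::-1])
crop(c["color"][:,:,::-1],180,130,270,230,6,"pics/top6c.png")
S=pickle.load(open("side5.pkl","rb")); print(atz(S,uc((147,429),7,(225,110)),.127))
s=ctrl.state(); print(s["tcp_pos"],proj(c,s["tcp_pos"]))
E
```

```text
[ 0.5539 -0.2852  0.1409] [[-0.978, 0.002, 0.21], [0.002, 1.0, -0.002], [-0.21, -0.001, -0.978]] [ 2.3   1.54 -1.19] 0.4998622988776121 [ 0.3   0.56  0.18  1.86 -0.35  0.56  2.29]
tcp [[350.6592779  249.81771312]] grasp [[350.33804155 244.32446592]]
[0.50257133 0.09820298 0.127     ]
[ 0.55163631 -0.282347    0.1372352 ] [[359.8445223  175.87470069]]
```

View pics/side6c.png

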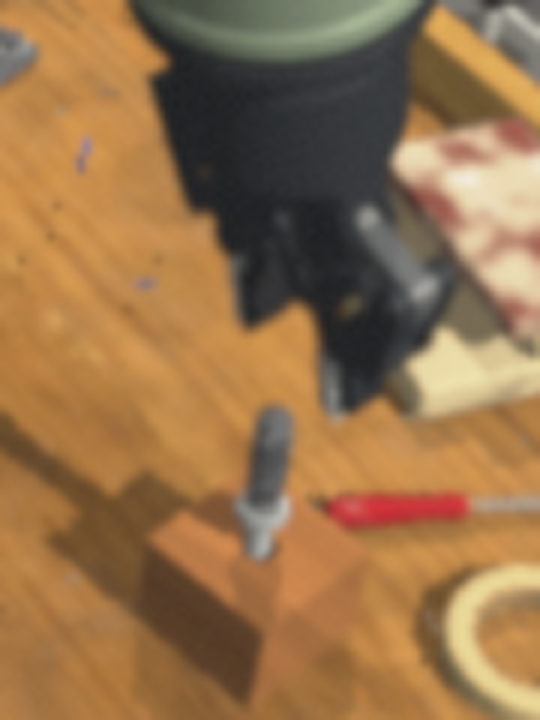

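View pics/top6.png

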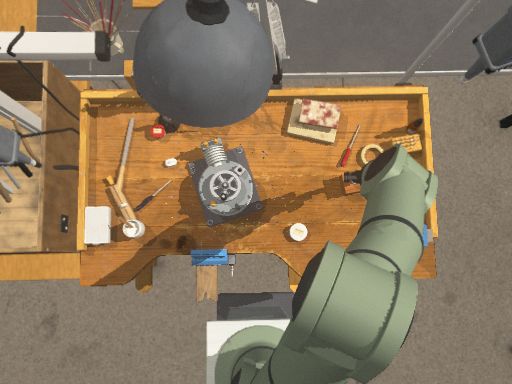

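View pics/top6c.png

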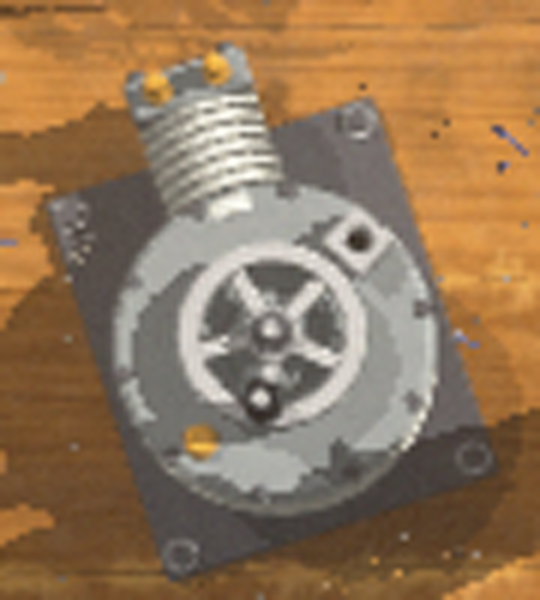

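```bash
python3 - <<'E'
from h import *
T=pickle.load(open("top6.pkl","rb")); t=lambda p:uc(p,6,(180,130))
h0=atz(T,t((326,268)),.127);h1=atz(T,t((262,398)),.127); h=atz(T,t((359,239)),.084)
print(h0,h1,np.linalg.norm(h0-h1),"hole",h)
th=2*np.degrees(np.arcsin(np.linalg.norm(h0-h1)/2/.036)); print("rot",th)
C=np.array([.541,.0937])
for q in(h0,h1): d=q[:2]-C; print(np.degrees(np.arctan2(d[1],d[0])),np.linalg.norm(d))
S=pickle.load(open("side6.pkl","rb"))
s=ctrl.state();p=np.array(s["tcp_pos"]);print(p,np.array(s["tool_rot"]).round(3),s["qpos"][6],s["ft_force"])
print("pin top in side6",uc((275,412),6,(300,190)), atz(S,uc((275,412),6,(300,190)),.112))
E
```

```text
[0.56460198 0.06747783 0.127     ] [0.50421252 0.09800149 0.127     ] 0.06766521064865351 hole [0.58622772 0.05228832 0.084     ]
rot 140.03417889225787
-48.01033074993408 0.03527967753731763
173.33079645897217 0.03703810655725228
[ 0.55163631 -0.282347    0.1372352 ] [[-0.979 -0.     0.202]
 [ 0.001  1.     0.003]
 [-0.202  0.003 -0.979]] 2.288408943375673 [ 0.08002018  0.82101047 -0.20356938]
pin top in side6 [345.41666667 258.25      ] [ 0.54912471 -0.27916358  0.112     ]
```

>>> step_arm([
  [[0,0,0,0.0016,-0.0003,0.0096,0.5],[0,0,0,0.0016,-0.0003,0.0096,0.5],[0,0,0,0.0016,-0.0003,0.0096,0.5],[0,0,0,0.0016,-0.0003,0.0096,0.5],[0,0,0,0.0016,-0.0003,0.0096,0.5],[0,0,0,0.0015,0,0.0098,0.55],[0,0,0,0,0,0,0.6],[0,0,0,0,0,0,0.65],[0,0,0,0,0,0,0.7],[0,0,0,0,0,0,0.7]],
], force=40)

```text
time_s: 25.5
tcp_pos: [0.5569, -0.285, 0.0829]
tool_rot: [[-0.978, -0.0, 0.208], [-0.0, 1.0, -0.0], [-0.208, -0.0, -0.978]]
ft_force: [-0.3, 0.8, 0.3]
opening: 0.297
```

```bash
python3 look.py 7 310 220 380 310 8
```

```text
[ 0.5569 -0.285   0.0829] [[-0.978, -0.0, 0.208], [-0.0, 1.0, -0.0], [-0.208, -0.0, -0.978]] [-0.28  0.82  0.3 ] 0.2969063693972958 [ 0.33  0.65  0.13  1.88 -0.38  0.45  2.33]
tcp [[348.14035829 267.70835303]] grasp [[347.82455306 262.70807898]]
```

View pics/side7c.png

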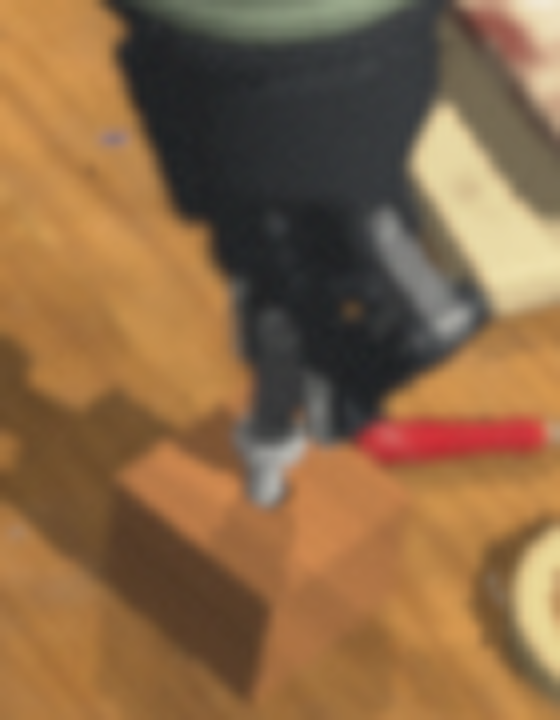

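```bash
python3 - <<'E'
from h import *
c=pickle.load(open("side7.pkl","rb"));im=c["color"][:,:,::-1]
g=(np.clip((im/255.)**.5,0,1)*255).astype(np.uint8)
s=ctrl.state();p=np.array(s["tcp_pos"]);R=np.array(s["tool_rot"])
x0,y0,f=325,240,16
o=cv2.resize(g[y0:y0+45,x0:x0+48],None,fx=f,fy=f,interpolation=cv2.INTER_CUBIC)
def mk(X,col):
    q=proj(c,X)[0]; q=((q-[x0,y0]+.5)*f-.5).astype(int); cv2.circle(o,tuple(int(v) for v in q),4,col,-1)
for yy in(-.0127,.0127):
    for xx in(-.011,.011): mk(p+R@np.array([xx,yy,-.004]),(0,255,0))
mk(p,(0,0,255)); 
for z in(.068,.112): mk([.5502,-.2838,z],(255,0,0))
cv2.imwrite("pics/s7z.png",o); print(p,s["opening"])
E
```

```text
[ 0.55690235 -0.28492854  0.08289026] 0.30019213400942757
```

View pics/s7z.png

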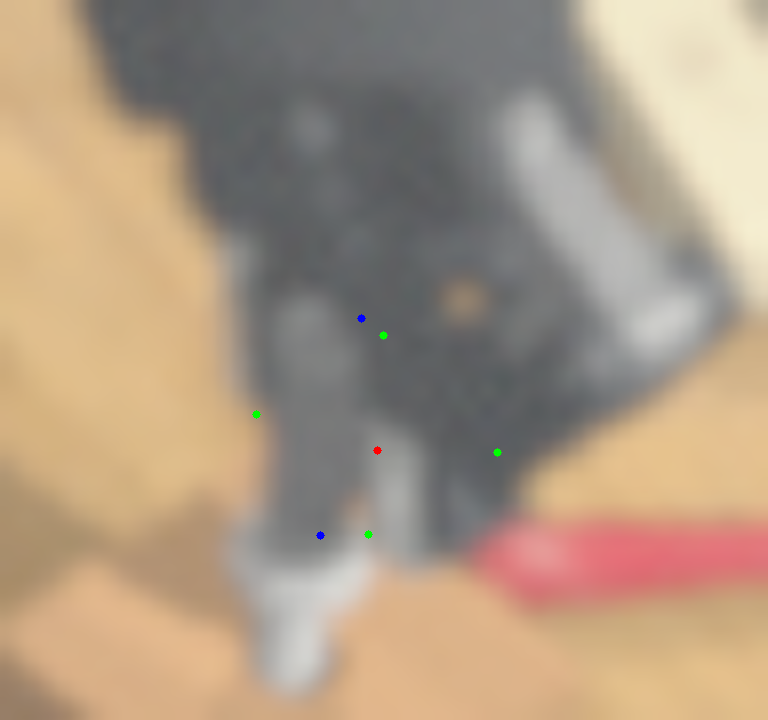

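```bash
python3 - <<'E'
from h import *
x0,y0,f=325,245,10
outs=[]
for k in ("side0","side6","side7"):
    c=pickle.load(open(k+".pkl","rb"));im=c["color"][:,:,::-1]
    g=(np.clip((im/255.)**.6,0,1)*255).astype(np.uint8)
    o=cv2.resize(g[y0:y0+58,x0:x0+26],None,fx=f,fy=f,interpolation=cv2.INTER_CUBIC)
    for v in range(0,26,5): cv2.line(o,(v*f,0),(v*f,o.shape[0]),(0,255,255),1)
    for z in (.046,.062,.068,.112):
        q=proj(c,[.5502,-.2838,z])[0]; q=((q-[x0,y0]+.5)*f-.5).astype(int); cv2.circle(o,tuple(int(v) for v in q),3,(255,0,0),-1)
    outs.append(o)
cv2.imwrite("pics/cmp.png",np.hstack(outs))
print([proj(c,[.5502,-.2838,z])[0].round(1).tolist() for z in (.046,.062,.068,.112)])
E
```

```text
[[343.3, 279.5], [344.2, 274.8], [344.6, 273.0], [347.1, 259.4]]
```

View pics/cmp.png

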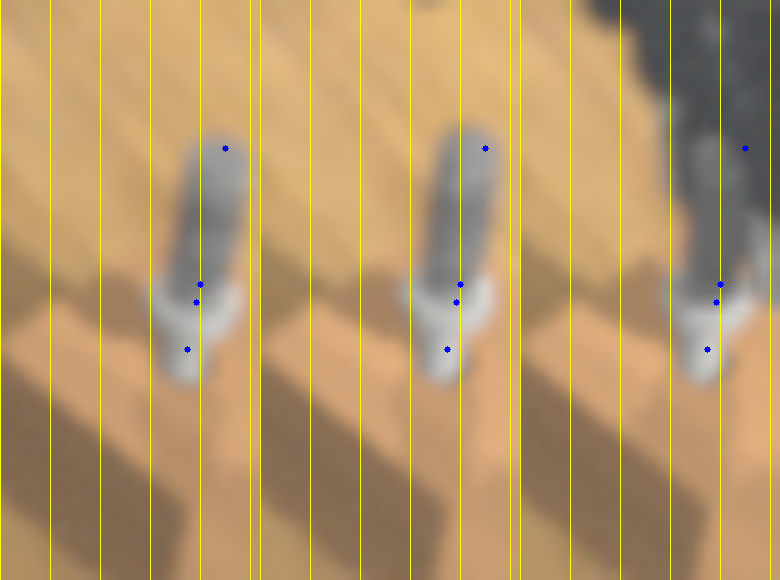

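>>> step_arm([
  [[0,0,0,0.0015,0.0002,0,0.7],[0,0,0,0.0015,0.0002,0,0.75],[0,0,0,0,0,0,0.8],[0,0,0,0,0,0,0.85],[0,0,0,0,0,0,0.9],[0,0,0,0,0,0,1],[0,0,0,0,0,0,1],[0,0,0,0,0,0,1],[0,0,0,0,0,0,1],[0,0,0,0,0,0,1]],
], force=25)

```text
time_s: 26.55
tcp_pos: [0.5538, -0.2845, 0.0819]
tool_rot: [[-0.978, -0.0, 0.208], [-0.0, 1.0, 0.0], [-0.208, -0.0, -0.978]]
ft_force: [-0.3, 0.0, 1.5]
opening: 0.15
```

```bash
python3 look.py 8 310 230 370 310 9
```

```text
[ 0.5538 -0.2845  0.0819] [[-0.978, -0.0, 0.208], [-0.0, 1.0, 0.0], [-0.208, -0.0, -0.978]] [-0.29  0.01  1.48] 0.14969109841355924 [ 0.33  0.65  0.13  1.89 -0.38  0.45  2.33]
tcp [[346.8220393 268.3972418]] grasp [[346.49285244 263.40493272]]
```

View pics/side8c.png

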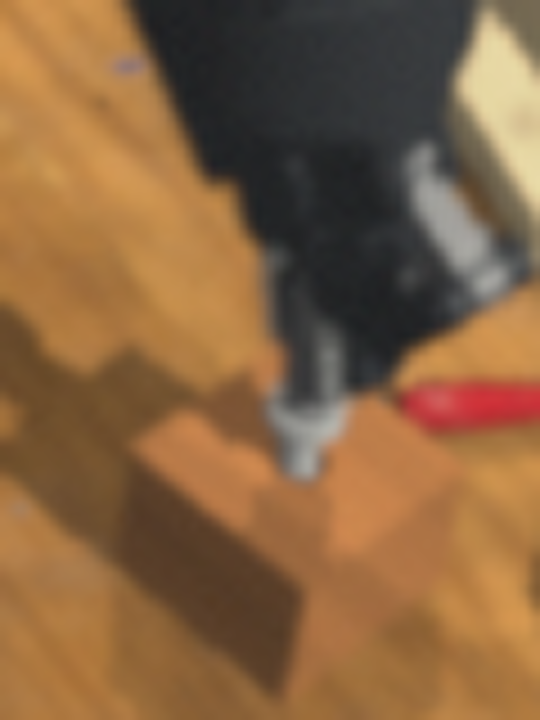

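>>> step_arm([
  [[0,0,0,-0.0021,0,-0.0098,1],[0,0,0,-0.0021,0,-0.0098,1],[0,0,0,-0.0021,0,-0.0098,1],[0,0,0,-0.0021,0,-0.0098,1],[0,0,0,-0.0042,0,-0.0196,1],[0,0,0,-0.0042,0,-0.0196,1],[0,0,0,-0.0042,0,-0.0196,1],[0,0,0,-0.0042,0,-0.0196,1],[0,0,0,0,0,0,1],[0,0,0,0,0,0,1]],
])

```text
time_s: 27.6
tcp_pos: [0.5541, -0.2843, 0.2027]
tool_rot: [[-0.978, -0.001, 0.209], [-0.001, 1.0, -0.0], [-0.209, -0.0, -0.978]]
ft_force: [-0.4, -0.3, -1.9]
opening: 0.157
```

```bash
python3 look.py 9 310 190 390 300 7; python3 - <<'E'
from h import *
s=ctrl.state();p=np.array(s["tcp_pos"]);R=np.array(s["tool_rot"]);g=p-R[:,2]*ctrl.grasp_offset
c=pickle.load(open("side9.pkl","rb"))
print(p,g,[ (proj(c,g+[0,0,z])[0]).round(1).tolist() for z in(-.092,-.038,-.032,.012)])
E
```

```text
[ 0.5541 -0.2843  0.2027] [[-0.978, -0.001, 0.209], [-0.001, 1.0, -0.0], [-0.209, -0.0, -0.978]] [-0.36 -0.31 -1.88] 0.15736515579278113 [ 0.26  0.48  0.23  1.81 -0.31  0.7   2.24]
tcp [[354.44923171 228.13357221]] grasp [[354.16711221 222.05633263]]
[ 0.55377361 -0.28420879  0.20193227] [ 0.54989073 -0.28421432  0.22022471] [[348.1, 254.4], [351.5, 236.1], [351.9, 234.0], [354.8, 217.8]]
```

View pics/side9c.png

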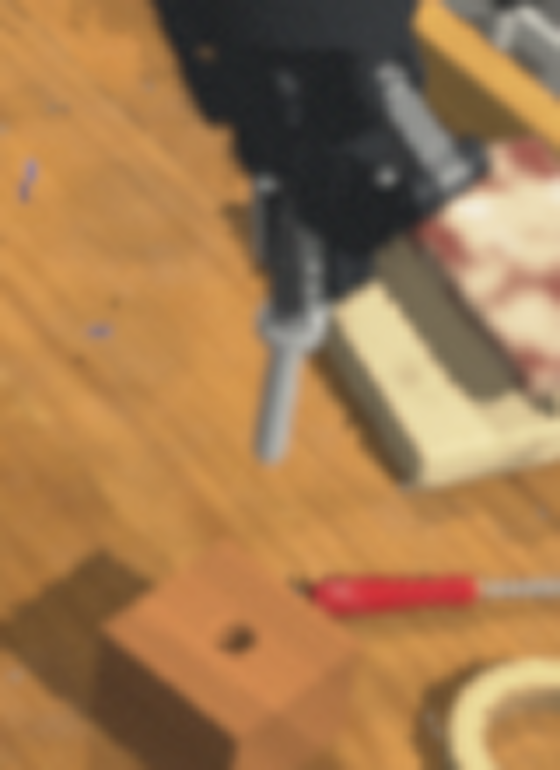

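>>> step_arm([
  [[0,0,0,-0.0045,0.0421,0.001,1],[0,0,0,-0.0045,0.0421,0.001,1],[0,0,0,-0.0045,0.0421,0.001,1],[0,0,0,-0.0045,0.0421,0.001,1],[0,0,0,-0.0045,0.0421,0.001,1],[0,0,0,-0.0045,0.0421,0.001,1],[0,0,0,-0.0045,0.0421,0.001,1],[0,0,0,-0.0045,0.0421,0.001,1],[0,0,0,0.0019,0,0.0091,1],[0,0,0,0.0019,0,0.0091,1]],
])

```text
time_s: 28.65
tcp_pos: [0.5904, 0.0534, 0.182]
tool_rot: [[-0.978, -0.003, 0.207], [-0.003, 1.0, 0.0], [-0.207, -0.0, -0.978]]
ft_force: [-0.5, -1.2, -1.2]
opening: 0.159
```

```bash
cat > tip.py <<'E'
from h import *
s=ctrl.state();p=np.array(s["tcp_pos"]);R=np.array(s["tool_rot"]);g=p-R[:,2]*ctrl.grasp_offset
t=g-[0,0,.092]
print("t",s["time_s"],"tcp",p.round(4),"tip",t.round(4),"to hole",(np.array([.5864,.0528])-t[:2]).round(4),"F",np.round(s["ft_force"],1),"q7",round(s["qpos"][6],2),"op",round(s["opening"],3),"R22",R[:,2].round(3))
E
python3 tip.py; python3 look.py 10 240 130 330 220 8;python3 tip.py
```

```text
t 28.65 tcp [0.5904 0.0534 0.182 ] tip [0.5865 0.0534 0.1083] to hole [-0.0001 -0.0006] F [-0.5 -1.2 -1.2] q7 1.53 op 0.159 R22 [ 0.207  0.    -0.978]
[0.5904 0.0534 0.182 ] [[-0.978, -0.003, 0.207], [-0.003, 1.0, 0.0], [-0.207, -0.0, -0.978]] [-0.47 -1.19 -1.18] 0.15873680595874426 [-0.44  0.46  0.31  1.93 -0.18  0.57  1.53]
tcp [[282.79771911 152.82999815]] grasp [[281.73162907 147.2686465 ]]
t 28.7 tcp [0.5897 0.052  0.1806] tip [0.5859 0.052  0.1069] to hole [0.0005 0.0008] F [-1.3 -0.2 -3.1] q7 1.53 op 0.155 R22 [ 0.205 -0.001 -0.979]
```

View pics/side10c.png

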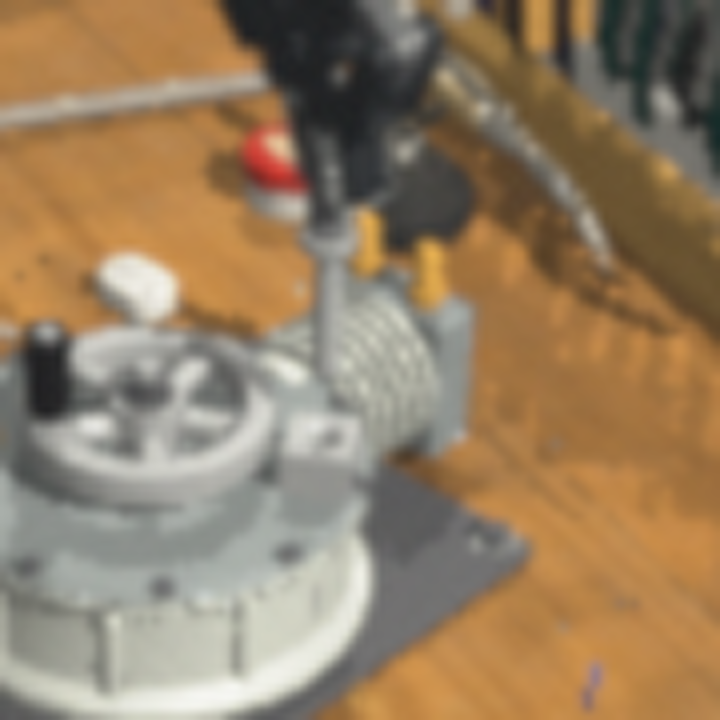

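View pics/side10.png

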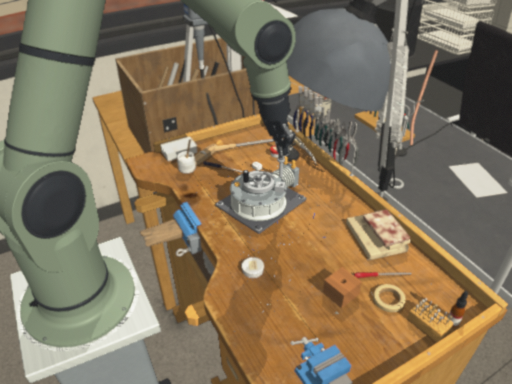

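```bash
python3 - <<'E'
from h import *
c=pickle.load(open("side10.pkl","rb"))
print("pred tip",proj(c,[.5865,.0534,.1083]),"collar",proj(c,[.5865,.0534,.1653]),"hole",proj(c,[.5864,.0528,.084]))
im=c["color"][:,:,::-1];x0,y0,f=262,155,15
g=(np.clip((im/255.)**.8,0,1)*255).astype(np.uint8)
o=cv2.resize(g[y0:y0+40,x0:x0+40],None,fx=f,fy=f,interpolation=cv2.INTER_CUBIC)
for v in range(0,40,5): cv2.line(o,(v*f,0),(v*f,600),(0,255,255),1);cv2.line(o,(0,v*f),(600,v*f),(0,255,255),1)
cv2.imwrite("pics/s10z.png",o)
E
```

```text
pred tip [[280.76653165 176.11105489]] collar [[281.35392579 158.57779698]] hole [[280.60558117 183.40354206]]
```

View pics/s10z.png

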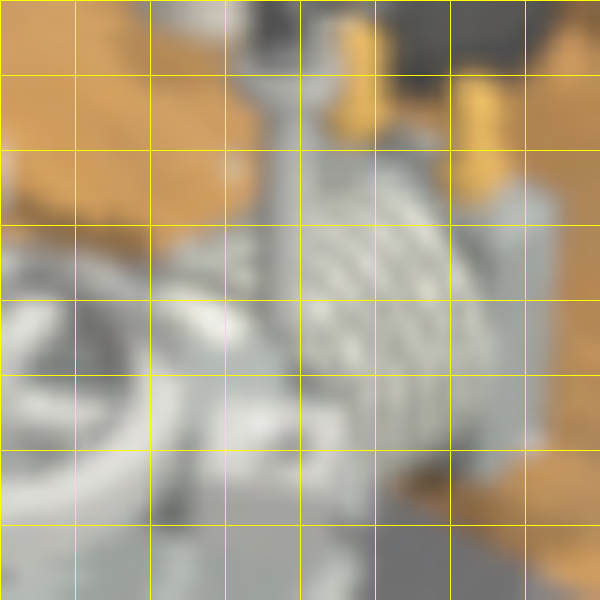

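>>> step_arm([
  [[0,0,0,0.001,0,0.0049,1],[0,0,0,0.001,0.0002,0.0049,1],[0,0,0,0.001,0,0.0049,1],[0,0,0,0.001,0,0.0049,1],[0,0,0,0.0003,0,0.0015,1],[0,0,0,0.0003,0,0.0015,1],[0,0,0,0.0003,0,0.0015,1],[0,0,0,0.0003,0,0.0015,1],[0,0,0,0.0003,0,0.0015,1],[0,0,0,0.0003,0,0.0015,1]],
], force=20)

```text
time_s: 29.7
tcp_pos: [0.5911, 0.0527, 0.1541]
tool_rot: [[-0.978, -0.0, 0.208], [-0.0, 1.0, 0.0], [-0.208, 0.0, -0.978]]
ft_force: [-2.1, 0.5, 0.2]
opening: 0.151
```

```bash
python3 tip.py; python3 look.py 11 255 140 305 200 12
```

```text
t 29.7 tcp [0.5911 0.0527 0.1541] tip [0.5873 0.0527 0.0804] to hole [-0.0009  0.0001] F [-2.1  0.5  0.2] q7 1.55 op 0.151 R22 [ 0.208  0.    -0.978]
[0.5911 0.0527 0.1541] [[-0.978, -0.0, 0.208], [-0.0, 1.0, 0.0], [-0.208, 0.0, -0.978]] [-2.13  0.53  0.23] 0.15083063879363617 [-0.42  0.5   0.28  1.95 -0.2   0.51  1.55]
tcp [[282.86859807 161.76136222]] grasp [[281.81353144 156.37940139]]
```

View pics/side11c.png

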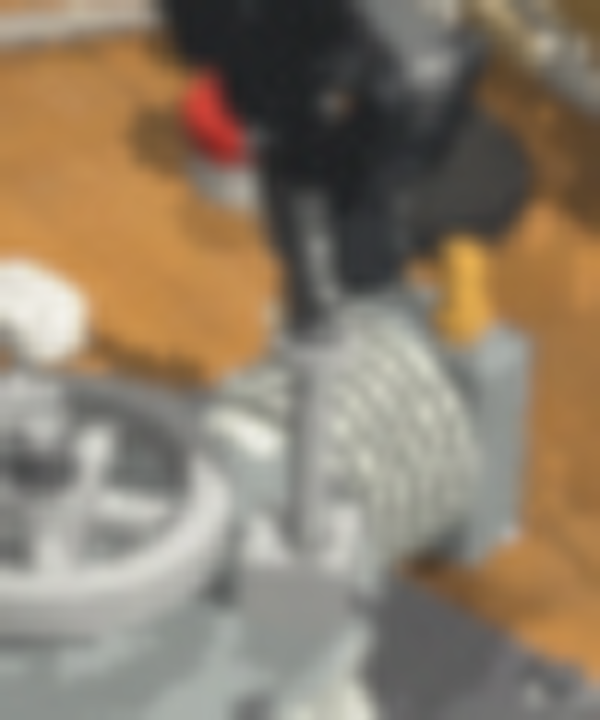

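>>> step_arm([
  [[0,0,0,0.0009,0,0.002,1],[0,0,0,0.0009,0,0.002,1],[0,0,0,0.0004,0,0.002,1],[0,0,0,0.0004,0,0.002,1],[0,0,0,0.0004,0,0.002,1],[0,0,0,0.0004,0,0.002,1],[0,0,0,0.0004,0,0.002,1],[0,0,0,0.0004,0,0.002,1],[0,0,0,0.0004,0,0.002,1],[0,0,0,0.0004,0,0.002,1]],
])

```text
time_s: 30.75
tcp_pos: [0.5903, 0.0526, 0.1333]
tool_rot: [[-0.978, -0.0, 0.208], [-0.0, 1.0, 0.0], [-0.208, 0.0, -0.978]]
ft_force: [-2.0, 0.3, 0.3]
opening: 0.156
```

```bash
python3 tip.py
```

```text
t 30.75 tcp [0.5903 0.0526 0.1333] tip [0.5865 0.0526 0.0595] to hole [-0.0001  0.0002] F [-2.   0.3  0.3] q7 1.56 op 0.156 R22 [ 0.208  0.    -0.978]
```

>>> step_arm([
  [[0,0,0,0.0008,0,0.002,1],[0,0,0,0.0007,0,0.002,1],[0,0,0,0.0004,0,0.002,1],[0,0,0,0.0004,0,0.002,1],[0,0,0,0.0004,0,0.002,1],[0,0,0,0.0004,0,0.002,1],[0,0,0,0.0002,0,0.001,1],[0,0,0,0.0002,0,0.001,1],[0,0,0,0.0002,0,0.001,1],[0,0,0,0.0002,0,0.001,1]],
])

```text
time_s: 31.75
tcp_pos: [0.5899, 0.0526, 0.1169]
tool_rot: [[-0.978, -0.0, 0.208], [-0.0, 1.0, 0.0], [-0.208, -0.0, -0.978]]
ft_force: [0.5, 0.9, -0.9]
opening: 0.155
```

```bash
python3 tip.py
```

```text
t 31.75 tcp [0.5899 0.0526 0.1169] tip [0.586  0.0526 0.0432] to hole [0.0004 0.0002] F [ 0.5  0.9 -0.9] q7 1.56 op 0.155 R22 [ 0.208  0.    -0.978]
```

>>> step_arm([
  [[0,0,0,0.0001,0,0.0004,1],[0,0,0,0.0001,0,0.0004,1],[0,0,0,0.0001,0,0.0004,1],[0,0,0,0.0001,0,0.0004,1],[0,0,0,0.0001,0,0.0004,1],[0,0,0,0.0001,0,0.0003,1],[0,0,0,0.0001,0,0.0003,1],[0,0,0,0.0001,0,0.0003,1],[0,0,0,0,0,0.0002,1],[0,0,0,0,0,0.0002,1]],
])

```text
time_s: 32.75
tcp_pos: [0.5898, 0.0526, 0.1136]
tool_rot: [[-0.978, -0.0, 0.208], [-0.0, 1.0, 0.0], [-0.208, -0.0, -0.978]]
ft_force: [-0.6, -0.7, -0.6]
opening: 0.155
```

```bash
python3 tip.py
```

```text
t 32.75 tcp [0.5898 0.0526 0.1136] tip [0.5859 0.0526 0.0398] to hole [0.0005 0.0002] F [-0.6 -0.7 -0.6] q7 1.57 op 0.155 R22 [ 0.208  0.    -0.978]
```

>>> step_arm([
  [[0,0,0,0.0001,0,0.0006,1],[0,0,0,0.0001,0,0.0006,1],[0,0,0,0.0001,0,0.0006,1],[0,0,0,0.0001,0,0.0006,1],[0,0,0,0.0001,0,0.0006,1],[0,0,0,0.0002,0,0.0006,1],[0,0,0,0.0002,0,0.0006,1],[0,0,0,0.0002,0,0.0006,1],[0,0,0,0.0001,0,0.0005,1],[0,0,0,0.0001,0,0.0005,1]],
])

```text
time_s: 33.75
tcp_pos: [0.5897, 0.0525, 0.1076]
tool_rot: [[-0.978, -0.0, 0.208], [-0.0, 1.0, -0.0], [-0.208, -0.0, -0.978]]
ft_force: [-0.3, -0.2, -1.0]
opening: 0.154
```

```bash
python3 tip.py; python3 look.py 12 255 140 305 200 12
```

```text
t 33.75 tcp [0.5897 0.0525 0.1076] tip [0.5858 0.0525 0.0339] to hole [0.0006 0.0003] F [-0.3 -0.2 -1. ] q7 1.57 op 0.154 R22 [ 0.208 -0.    -0.978]
[0.5897 0.0525 0.1076] [[-0.978, -0.0, 0.208], [-0.0, 1.0, -0.0], [-0.208, -0.0, -0.978]] [-0.28 -0.19 -1.03] 0.15389128955196124 [-0.39  0.57  0.24  1.98 -0.22  0.41  1.57]
tcp [[281.93263053 176.15669732]] grasp [[280.89503457 171.05234677]]
```

View pics/side12c.png

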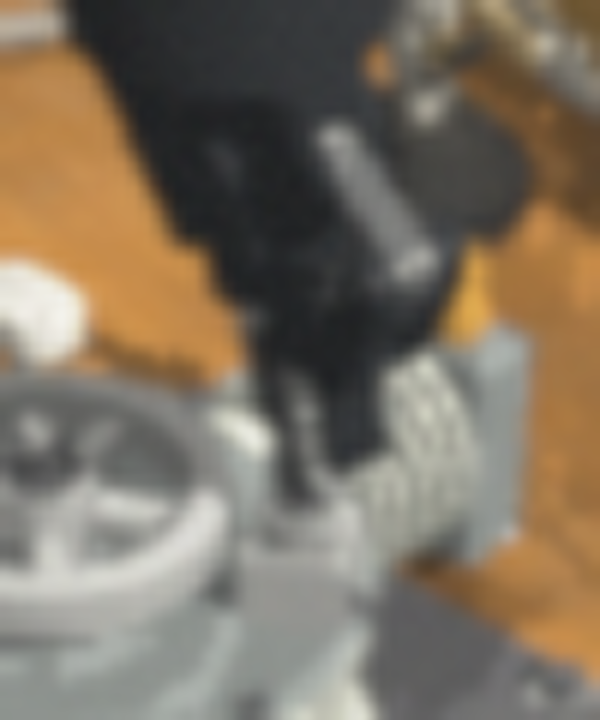

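>>> step_arm([
  [[0,0,0,0.0001,0,0.0004,1],[0,0,0,0.0001,0,0.0004,1],[0,0,0,0.0001,0,0.0004,1],[0,0,0,0.0001,0,0.0004,1],[0,0,0,0.0001,0,0.0004,1],[0,0,0,0.0001,0,0.0004,1],[0,0,0,0.0001,0,0.0003,1],[0,0,0,0.0001,0,0.0003,1],[0,0,0,0,0,0.0003,1],[0,0,0,0,0,0,1]],
])

```text
time_s: 34.8
tcp_pos: [0.5896, 0.0526, 0.1042]
tool_rot: [[-0.978, -0.0, 0.208], [-0.0, 1.0, 0.0], [-0.208, -0.0, -0.978]]
ft_force: [0.5, 0.1, -0.8]
opening: 0.155
```

```bash
python3 tip.py
```

```text
t 34.8 tcp [0.5896 0.0526 0.1042] tip [0.5857 0.0526 0.0305] to hole [0.0007 0.0002] F [ 0.5  0.1 -0.8] q7 1.57 op 0.155 R22 [ 0.208  0.    -0.978]
```

>>> step_arm([
  [[0,0,0,0,0,0.0003,1],[0,0,0,0.0001,0,0.0003,1],[0,0,0,0,0,0.0003,1],[0,0,0,0.0001,0,0.0003,1],[0,0,0,0,0,0.0002,1],[0,0,0,0.0001,0,0.0002,1],[0,0,0,0,0,0,1],[0,0,0,0,0,0,1],[0,0,0,0,0,0,1],[0,0,0,0,0,0,1]],
])

```text
time_s: 35.8
tcp_pos: [0.5904, 0.0526, 0.1037]
tool_rot: [[-0.978, -0.0, 0.21], [0.0, 1.0, 0.001], [-0.21, 0.001, -0.978]]
ft_force: [-5.9, 0.3, 19.2]
opening: 0.151
```

```bash
python3 tip.py
```

```text
t 35.8 tcp [0.5904 0.0526 0.1037] tip [0.5865 0.0526 0.03  ] to hole [-0.0001  0.0002] F [-5.9  0.3 19.2] q7 1.57 op 0.151 R22 [ 0.21   0.001 -0.978]
```

>>> step_arm([
  [[0,0,0,-0.0001,0,-0.0005,1],[0,0,0,-0.0001,0,-0.0005,1],[0,0,0,0,0,0,1],[0,0,0,0,0,0,0.85],[0,0,0,0,0,0,0.8],[0,0,0,0,0,0,0.75],[0,0,0,0,0,0,0.7],[0,0,0,0,0,0,0.65],[0,0,0,0,0,0,0.6],[0,0,0,0,0,0,0.6]],
])

```text
time_s: 36.8
tcp_pos: [0.5896, 0.0525, 0.1036]
tool_rot: [[-0.978, -0.0, 0.208], [-0.0, 1.0, 0.0], [-0.208, -0.0, -0.978]]
ft_force: [1.1, 0.2, 0.5]
opening: 0.397
```

```bash
python3 tip.py; python3 look.py 13 255 140 305 200 12
```

```text
t 36.8 tcp [0.5896 0.0525 0.1036] tip [0.5857 0.0525 0.0299] to hole [0.0007 0.0003] F [1.1 0.2 0.5] q7 1.57 op 0.397 R22 [ 0.208  0.    -0.978]
[0.5896 0.0525 0.1036] [[-0.978, -0.0, 0.208], [-0.0, 1.0, 0.0], [-0.208, -0.0, -0.978]] [1.12 0.17 0.47] 0.3965085383784965 [-0.39  0.57  0.24  1.98 -0.23  0.4   1.57]
tcp [[281.85712213 177.35705062]] grasp [[280.82152484 172.27584613]]
```

View pics/side13c.png

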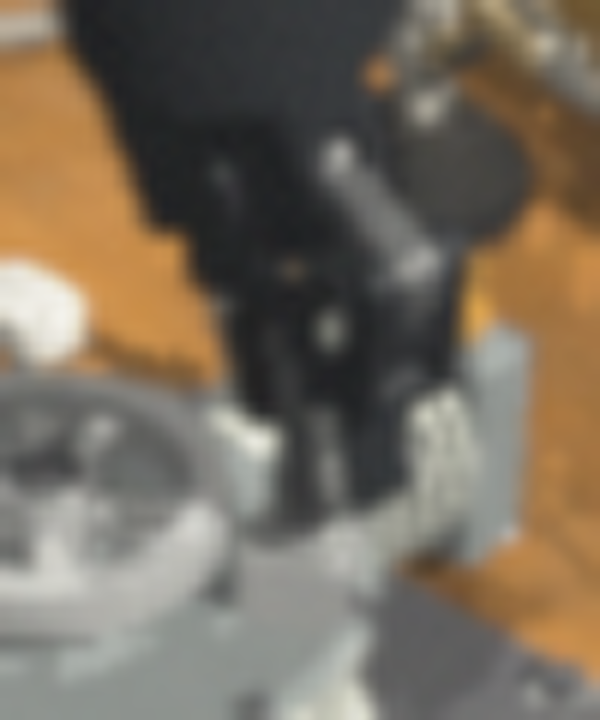

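>>> step_arm([
  [[0,0,0,0,0,-0.005,0.6],[0,0,0,0,0,-0.01,0.6],[0,0,0,0,0,-0.02,0.6],[0,0,0,0,0,-0.03,0.6],[0,0,0,0,0,-0.04,0.6],[0,0,0,0,0,-0.03,0.6],[0,0,0,0.01,-0.045,0,0.6],[0,0,0,0.01,-0.045,0,0.6],[0,0,0,0.01,-0.045,0,0.6],[0,0,0,0.01,-0.045,0,0.6]],
])

```text
time_s: 37.85
tcp_pos: [0.5218, -0.1289, 0.2284]
tool_rot: [[-0.978, -0.001, 0.209], [-0.001, 1.0, 0.0], [-0.209, 0.0, -0.978]]
ft_force: [-0.1, -0.8, 0.6]
opening: 0.398
```

>>> step_arm([
  [[0,0,0,0,-0.045,0,0.6],[0,0,0,0,-0.045,0,0.6],[0,0,0,0,-0.04,0,0.6],[0,0,0,0,0,0,0.6],[0,0,0,0,0,0,0.6],[0,0,0,0,0,0,0.6],[0,0,0,0,0,0,0.6],[0,0,0,0,0,0,0.6],[0,0,0,0,0,0,0.6],[0,0,0,0,0,0,0.6]],
])

```text
time_s: 38.85
tcp_pos: [0.5226, -0.2571, 0.2274]
tool_rot: [[-0.978, -0.001, 0.208], [-0.001, 1.0, 0.0], [-0.208, 0.0, -0.978]]
ft_force: [0.0, 0.0, -0.8]
opening: 0.399
```

```bash
python3 tip.py; python3 look.py 14 230 140 310 210 9; python3 - <<'E'
from h import *
c=snap("top"); cv2.imwrite("pics/top14.png",c["color"][:,:,::-1]); pickle.dump(c,open("top14.pkl","wb"))
crop(c["color"][:,:,::-1],180,130,270,230,6,"pics/top14c.png")
S=pickle.load(open("side14.pkl","rb"))
for n,q in(("side",S),("top",c)): print(n,[proj(q,[.5864,.0528,z])[0].round(1).tolist() for z in(.084,.090,.134)])
E
```

```text
t 38.85 tcp [ 0.5226 -0.2571  0.2274] tip [ 0.5188 -0.2571  0.1537] to hole [0.0676 0.3099] F [ 0.   0.  -0.8] q7 2.25 op 0.399 R22 [ 0.208  0.    -0.978]
[ 0.5226 -0.2571  0.2274] [[-0.978, -0.001, 0.208], [-0.001, 1.0, 0.0], [-0.208, 0.0, -0.978]] [ 0.04  0.03 -0.85] 0.39902672407912193 [ 0.16  0.39  0.32  1.89 -0.32  0.71  2.25]
tcp [[335.38351096 216.27105565]] grasp [[334.80034945 209.92547648]]
side [[280.6, 183.4], [280.7, 181.7], [281.1, 168.5]]
top [[239.2, 169.4], [239.2, 169.0], [239.0, 166.0]]
```

View pics/side14c.png

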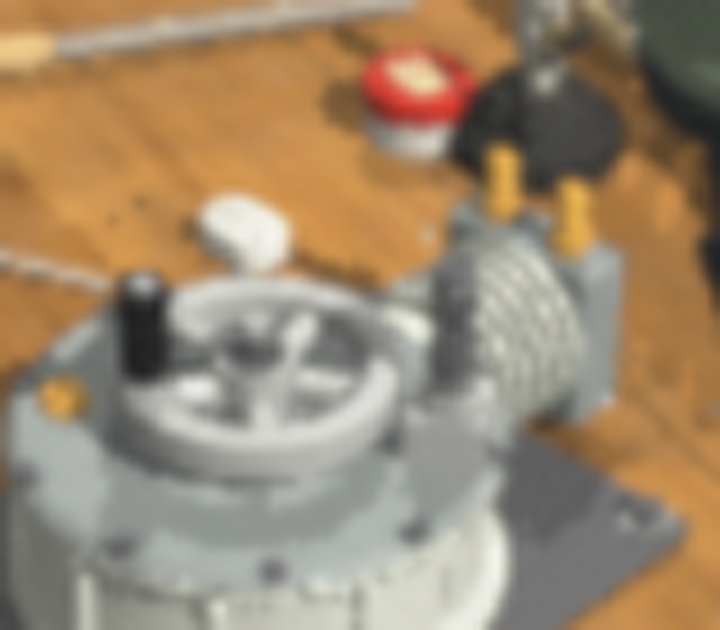

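View pics/top14.png

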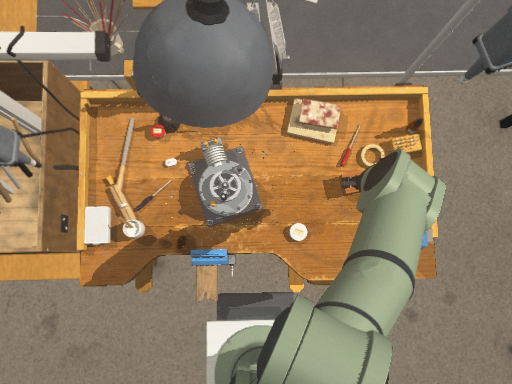

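View pics/top14c.png

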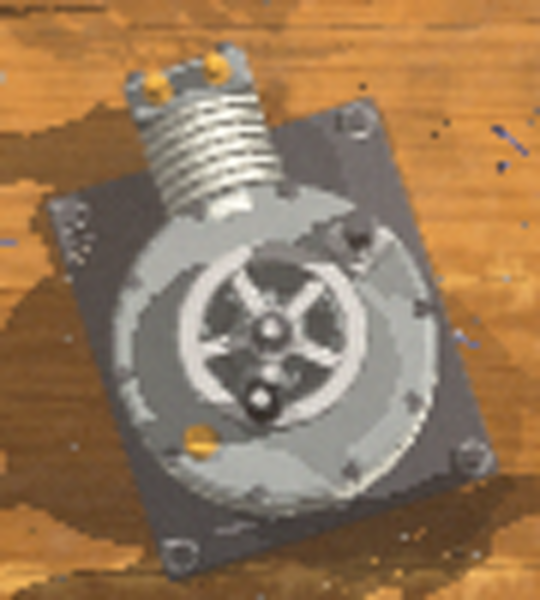

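```bash
python3 - <<'E'
from h import *
c=pickle.load(open("side14.pkl","rb"))
print("handle top pred",[proj(c,[x,.0991,.127])[0].round(1).tolist() for x in(.504,.506)],"seen",uc((145,283),9,(230,140)))
im=c["color"][:,:,::-1];x0,y0,f=265,160,18
o=cv2.resize(im[y0:y0+33,x0:x0+34],None,fx=f,fy=f,interpolation=cv2.INTER_CUBIC)
for z in(.134,.09,.084,.064):
    for d in(0,):
        q=proj(c,[.5864,.0528,z])[0]+[0,.5];q=((q-[x0,y0]+.5)*f-.5).astype(int);cv2.circle(o,tuple(int(v) for v in q),3,(0,0,255),-1)
cv2.imwrite("pics/s14z.png",o)
E
```

```text
handle top pred [[245.9, 170.5], [246.5, 170.3]] seen [245.66666667 171.        ]
```

View pics/s14z.png

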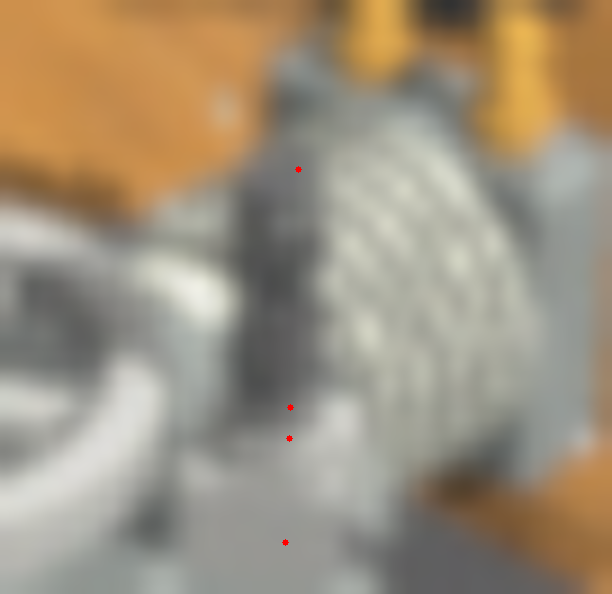

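```bash
python3 -c "
from station import order,ctrl
print(order.finish_job(), ctrl.state()['time_s'])"
```

```text
the job is handed in; nothing more can be done
the job is handed in; nothing more can be done
```

The pin is in the guide hole with its collar home, as far as force and camera can show, and the job is handed in. No verdict was reported. The last logged time before hand-in was 38.9 s of the 64 s allowed.

**Turning the wheel:** I gripped the handle and turned the wheel about 140° clockwise. Resistance sat near 7.3 N, peaked near 14 N and fell to 3.0 N, and I let go there. The wheel stayed where I left it.

**Placing the pin:** I took the pin from its block and lowered it into the hole. It passed the web level with no resistance and stopped only when the collar met the boss, at a measured 19 N (limit 25 N). I eased off, let go and moved clear.

**Last checks:**
- **Pin height:** in the side view the pin stands upright with its top about where it should be when home (134 mm).
- **Pin position:** the last gripped position was within 1 mm of the estimated hole axis.
- **Contact:** the robot is touching nothing, and the tin, screwdriver and loupe were not approached.

**What disagreed:**
- **Stopping angle:** the force curve put the stop about 9–12° past top dead centre. The turn seen by the camera, with the stated 126° limit, suggested 13–14°. Both are inside the 2–16° window.
- **Camera bias:** the side camera read about 1 pixel low, so I leaned on the top view and the measured arm position for the hole.

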